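# Pack the bench tools into the sprung-lid case and lock it for transport

### The job

Pack the tool case for a site job: slide the yellow transport lock to its free (left) end stop, press the red release button so the lid springs up, then steady the lid and swing it right back until it stands open and still by itself. The parts bin stays here, so lift it straight out of the middle bay and stand it upright on a free spot of the bench; lay every one of the block plane, tape measure and cork sanding block that is out on the left of the bench in the case, flat and right way up, one to a bay. Press the lid shut until it latches, slide the lock fully home to the right again, and do not knock over the flask, the glue bottle or the screw jar.

Things in the scene. Friction and masses are not known exactly. Their poses are not given: they have to be found in the camera images.
- tool_case: Near-black tool case with a blue-green lid, fixed on the bench, 246 (x) x 300 (y) x 75 mm to the rim, 87 mm with the lid shut. Origin: centre of its underside; own x runs from its front (robot side) to its hinge side, y to its left. In this frame: front ledge with button and lock x -123 to -75 mm, top z 75; shut lid x -80 to +119; well x -75 to +90, y -142 to +142, floor z 6, walls up to z 75.
- bay_left (a point): Point on the floor of the left bay where an item can be laid: case frame (7.5, 87, 6) mm. Two ribs on the floor, 4 mm thick and 14 mm high (top at case z 20 mm), run front to back at case y = +43 and -43 mm and part the well into three bays, each 165 mm long: the middle one 82 mm wide, the side ones 97 mm. Items fit with their long side along the case's x.
- bay_middle (a point): The same in the middle bay: case frame (7.5, 0, 6) mm.
- bay_right (a point): The same in the right bay: case frame (7.5, -87, 6) mm.
- transport_lock (a joint): Position of the yellow lock knob, m: 0 = locked (right end stop, towards the button), 0.030 = free (left end stop). It slides along the case's +y with about 2.5 N of friction and stays where it is left. Below about 0.024 a bar stands under the button: then the button cannot be pressed, and the lid can neither be released nor latched.
- lock_grip (a point): Centre of the yellow knob, 10 mm above the ledge (case z 85 mm). The knob is 20 (case x) x 16 (case y) x 18 mm high; it can be pinched from above across its 16 mm or pushed. When locked it is at case (-102, 60) mm.
- release_button (a joint): How far the red button is pressed, m: 0 = up, 0.006 = fully down. A spring lifts it: 2 N to start, about 6 N fully down. It draws back the latch; the lid is let go from about 0.003 on. It also dips by itself as the closing lid snaps past the latch.
- button_top (a point): Centre of the top of the red button, 22 (case x) x 26 (case y) mm, 8 mm above the ledge: case (-107, 0, 83) mm.
- case_lid (a joint): Lid angle, rad: 0 = shut (0.0025 latched), 1.62 = end stop just past upright. Released, it springs up to 0.38 and rests there on its spring arm; from there it must be lifted. Left below about 1.45 it sinks back (damped, at most 2 rad/s) to 0.38; from about 1.52 on it stands open by itself. Pressing it shut takes about 6 to 8 N near its front edge.
- lid_hinge (a point): Middle of the hinge line, which runs along the case's y: case (119, 0, 75) mm.
- lid_front (a point): Middle of the lid's front edge at mid thickness. The lid is a plate 199 x 300 x 12 mm whose underside passes through the hinge line; at angle q the underside's front edge is at case x = 119 - 199 cos q, z = 75 + 199 sin q mm. No handle: lift it from below the front edge with tilted fingers; to shut it, pull it over from behind its top edge, then press on its front.
- block_plane: Iron block plane, 48 x 155 x 54 mm, about 0.7 kg, long side along its own y; origin at the centre of its underside. Grasp across the 48 mm body (sides 36 mm high). May be absent (None).
- tape_measure: Yellow and black tape measure lying flat, 66 x 84 x 36 mm, long side along its own y (the steel hook at -y; the housing itself reaches from y -26 to +42 mm); origin at the centre of its underside. Grasp across the 66 mm. May be absent.
- sanding_block: Cork sanding block, brown, 62 x 112 x 38 mm, long side along its own y; origin at the centre of its underside. Grasp across the 62 mm. May be absent.
- parts_bin: Light grey lift-out parts bin with screws in it, 161 x 78 x 46 mm (long side along its own x), about 0.25 kg, with an orange grip tab on its lengthwise middle web. It starts in the middle bay with about 2 mm of play all round, so it must come straight up. Origin: centre of its underside (on the case floor, z 6 mm, at the start).
- bin_grip (a point): Middle of the orange grip tab, 50 mm above the bin's underside. The tab is 60 (bin x) x 9 (bin y) mm and stands from 34 to 58 mm above the underside; pinch it from above across its 9 mm. 34 mm of free width lies on each side of it inside the bin; the bin's walls are 46 mm high.
- steel_flask: Steel flask with a black cap, 66 mm wide, 256 mm high, standing at the back left; bystander. Origin under its centre.
- glue_bottle: White glue bottle with an orange tip, 58 mm wide, 196 mm high, standing right of the case; bystander. Origin under its centre.
- screw_jar: Glass jar of screws, 66 mm wide, 86 mm high, standing far left; bystander. Origin under its centre.

How it is judged:
By the outcome, as a careful person would: the job done as asked, in the order asked, and still so for the second after the job is handed in, with the robot touching nothing.
Of block_plane, tape_measure, sanding_block only 2 to 3 are there at a start; the rules pass over those that are not, and their reading is None.
At some moment in a run one of block_plane, tape_measure, sanding_block may be knocked a few centimetres aside while the robot is not near it.
Once in a run the grip may slacken for a moment while it holds something.
It also fails if it takes over 210 s, if anything falls off the work surface, if the arm or the gripper's body presses on something with over 40 N, if the wrist force passes 120 N, or if a joint passes its speed limit or range.

### The arm

A 6-joint arm with a two-finger parallel gripper is mounted at the origin on a cart in front of the work surface, level with it; the furniture and walls round the work are solid. World frame = base frame: x ahead of the robot, y to its left, z up, the work surface at z = 0. Lengths are in m, angles in rad, forces in N, time in s.
With the tool pointing down it reaches from about 0.325 to 0.925 m from the base axis. Payload 3.1 kg.
Tool frame: the origin (TCP) lies between the finger pads; the fingertips stand 22 mm ahead of it and the grasp point (between the pads) lies 3 mm ahead of it (r.finger_overhang is the distance from the TCP to the fingertips, in m); z points along the fingers, y is the line along which they close (so a half turn about z gives the same grasp; the last joint's range is limited). The gripper opens to 85 mm and grips with 20 to 120 N. Pads are 22 mm wide; open, the fingers measure 114 mm over their backs; the gripper's body (76 mm by 85 mm) begins 54 mm behind the grasp point. The pads swing forward as they close: fully open they stand 13 mm farther back than shut.
Start: joints at [-0.112, 0.217, 1.613, -0, 1.311, -0.112], TCP at [0.625, 0, 0.253] pointing down, gripper open.
Joint ranges: [-2.75, 2.75], [-0.78, 2.1], [0.31, 2.55], [-1.13, 4.27], [0.13, 2.63], [-2.58, 2.58]. Speed limits (rad/s): [2.79, 2.79, 3.14, 3.14, 3.14, 3.14].

### API

Orientations are given as a rotation vector (axis times angle).
In Python, from rig import r gives the robot as it stands.
- The arm moves only by the tool carry_out, never from a script. Its argument "plan" is a list that holds one entry, the list of rows, each a list of 4 numbers: the shift along the tool's x, y, z normalised to -1 to 1, where 1 is 0.15 m, then the turn about the tool's z normalised to -1 to 1, where 1 is pi rad. A call has 1 to 10 rows; each row is the pose to reach, as a shift and turn from the pose commanded when the call began, along the tool's axes at that moment, turning the shorter way round; what a row does not reach only later rows make up. A row lasts 1/12 s, in which the tool goes at most 41.7 mm and 7.16 degrees, less where a joint would pass 70% of its speed; a pose out of reach is approached as far as the arm can. A call with a number of a shift or a turn outside -1 to 1 is refused whole. A call with a gripper value outside its range is refused whole. "fingers" is the closure, from 0 (fully open) to 1 (shut), set as the call begins (left out, the last holds). The fingers move at their own pace and stop on an object; "force" is the grip in N (left out, the last holds). Time passes only in rows, so rows that repeat a pose let the fingers close. It gives the time, the measured TCP pose, the force, the opening and the grip force at its end, in the units of the state.
- r.sense(): the state, without advancing time (a new reading comes with each control period).
- r.read_camera(name): name is "scene" or "side" or "wrist"; returns the picture (480x640x3 uint8, blue, green, red); there is no depth.
- r.camera_params(name): a dict with "fx", "fy", "cx", "cy" (pixels), "eye" and "attitude" of the camera in the world. Camera axes: x right, y down, z forward; pixel columns grow to the right and rows downward; lengths in m; the calibration is good to about 2 mm. A picture is of the moment at which its call begins: read the wrist's pose just before it. camera_params takes no time and is no camera call; for the wrist camera it gives the pose at the moment of the call.
- r.hand_in(): hands the job in; it is judged then, once.
The state is a dict: "time_s": time; "qpos": joint angles; "qd": joint speeds; "tau": joint torques, N m; "position": TCP position; "eef_rot": TCP orientation; "ft_force": force on the tool from outside, world axes, zero at the start; "wrist_torque": the same for the moment, N m; "width": finger opening in m; "gripper_force": force on a finger pad.
Only numpy, scipy, OpenCV 4.12 (cv2) and the standard library are available. Lean on these libraries where they do the work, as an engineer would, in place of code of your own. Each camera call takes 0.05 s, during which the arm holds its last target. There are 200 camera calls.

## Working session

There is one attempt and no reset: what is moved stays moved. The work goes in short steps, Python scripts to look and compute and a tool call to move; the robot and the scene stay as the last step left them, time stands still between calls to the robot, and variables do not carry over. Pictures are saved under pics/ and viewed, at most 14 in all, crops included, and the job is handed in when it is done.

Besides the shell and the picture viewer there is one more tool, called after ">>>" as a command line: name --argument value ..., lists and objects as JSON in quotes. carry_out: Moves the arm, as the interface text tells. Scaled input: -1 to 1 covers 0.15 m each way for a shift and pi rad each way for a turn. Its arguments: {"type":"object","properties":{"plan":{"type":"array","items":{"type":"array","items":{"type":"array","items":{"type":"number"}}}},"fingers":{"type":"number"},"force":{"type":"number"}},"required":["plan"]}

```bash
ls; mkdir -p pics; python3 - <<'E'
from rig import r
import cv2
print(r.sense())
for n in("scene","side","wrist"):
    p=r.camera_params(n);print(n,p)
    cv2.imwrite(f"pics/{n}0.png",r.read_camera(n))
E
```

```text
pics
{'time_s': 0.0, 'qpos': array([-1.12199288e-01,  2.17750326e-01,  1.61498021e+00, -9.13883530e-06,
        1.31130305e+00, -1.12208583e-01]), 'qd': array([ 0.00061768,  0.0005825 , -0.00091797,  0.00015539, -0.00018862,
       -0.00070715]), 'tau': array([-2.90135131e-04, -3.96841800e+01, -3.03850436e+01, -2.80225659e-04,
        9.87685227e-03,  9.68610237e-06]), 'position': array([6.24212673e-01, 1.08823265e-04, 2.51946534e-01]), 'eef_rot': array([-2.22008234, -2.2201082 ,  0.00239996]), 'ft_force': array([ 0.26447184, -0.14413254,  0.13888862]), 'wrist_torque': array([-0.00327544,  0.02320825,  0.00300172]), 'gripper_force': 0.0, 'width': 0.08579316582695568}
scene {'fx': 486.3026418145393, 'fy': 486.3026418145393, 'cx': 317.7140002068925, 'cy': 233.64243762182366, 'eye': array([-0.24213156, -0.96659567,  1.08203166]), 'attitude': array([-2.13107769,  0.77332132, -0.34900938])}
side {'fx': 596.3914567400286, 'fy': 596.3914567400286, 'cx': 327.9651974379049, 'cy': 240.2793287016205, 'eye': array([0.26018101, 1.23202476, 1.19471157]), 'attitude': array([-0.31913104,  2.75587076, -1.25778166])}
wrist {'fx': 381.21841026190316, 'fy': 381.21841026190316, 'cx': 322.1781883307394, 'cy': 234.44016862611716, 'eye': array([0.62381442, 0.0829198 , 0.37335627]), 'attitude': array([ 2.81030881e+00,  1.01778288e-03, -2.60254339e-03])}
```

View pics/scene0.png

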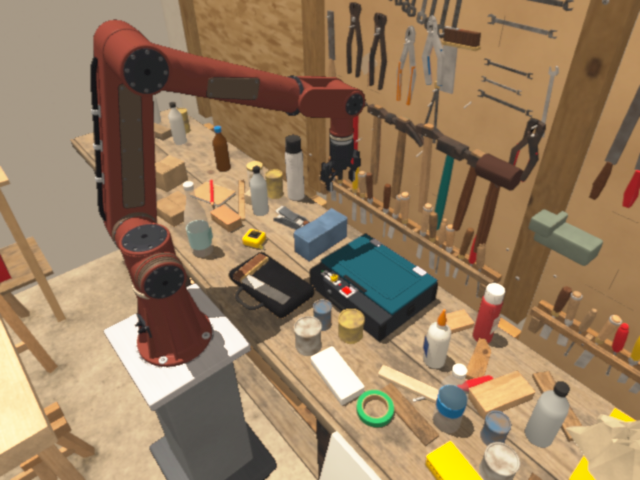

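View pics/side0.png

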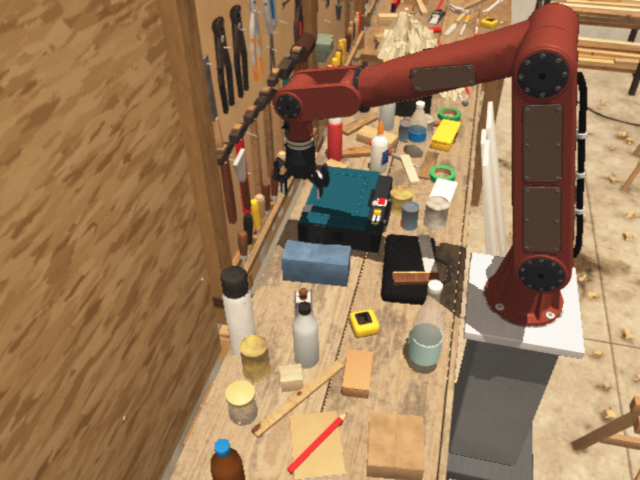

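View pics/wrist0.png

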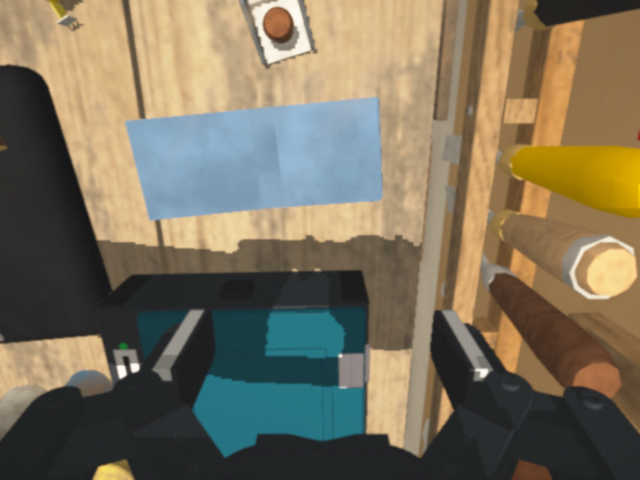

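The scene shows the case around scene px (375,285) and side px (345,210). The tape measure is at scene (254,238) and side (365,321). A brown block is at scene (228,217) and side (357,373). The plane, with its brown knob, is at side (303,300) and wrist (280,25). Next I'll zoom in on these for exact corners.

```bash
cat > h.py <<'E'
import numpy as np, cv2
from scipy.spatial.transform import Rotation as R
def ray(p,u,v):
    d=np.array([(u-p['cx'])/p['fx'],(v-p['cy'])/p['fy'],1.]); return R.from_rotvec(p['attitude']).apply(d)
def onz(p,u,v,z):
    d=ray(p,u,v); e=p['eye']; return e+d*(z-e[2])/d[2]
def proj(p,X):
    c=R.from_rotvec(p['attitude']).inv().apply(np.atleast_2d(X)-p['eye'])
    return np.c_[p['fx']*c[:,0]/c[:,2]+p['cx'],p['fy']*c[:,1]/c[:,2]+p['cy']]
E
python3 - <<'E'
import cv2,numpy as np
s=cv2.imread('pics/scene0.png');d=cv2.imread('pics/side0.png')
f=lambda im,x,y,w,h:cv2.resize(im[y:y+h,x:x+w],(400,300),interpolation=cv2.INTER_CUBIC)
a=f(s,300,230,144,108);b=f(d,290,150,120,90);c=f(s,200,185,144,108);e=f(d,270,280,144,108)
cv2.imwrite('pics/m1.png',np.vstack([np.hstack([a,b]),np.hstack([c,e])]))
E
```

```text
(no output)
```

View pics/m1.png

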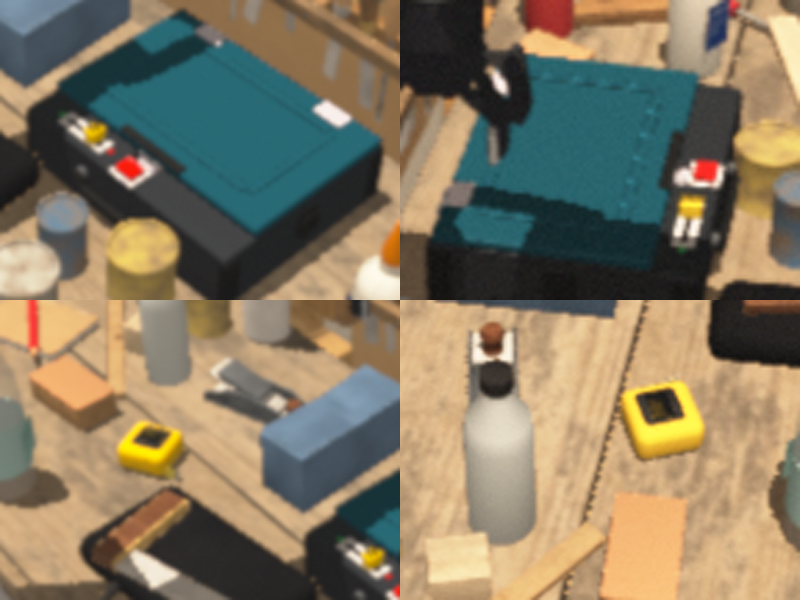

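The case lid, red button, yellow lock, tape, brown cork block and plane (behind the grey bottle) all show clearly. Now I'll fit the case pose and get rough item positions.

```bash
cat > fit.py <<'E'
from rig import r
from h import *
from scipy.optimize import least_squares
S=r.camera_params('scene');D=r.camera_params('side')
s=lambda u,v:(300+u/2.7778,230+v/2.7778)
d=lambda u,v:(290+(u-400)/3.3333,150+v/3.3333)
pts=[(S,s(183,12),(119,150,87)),(S,s(380,148),(119,-150,87)),(S,s(250,235),(-80,-150,87)),(S,s(62,90),(-80,150,87)),
(D,d(530,55),(119,-150,87)),(D,d(698,72),(-80,-150,87)),(D,d(650,265),(-80,150,87)),
(S,s(130,168),(-107,0,83)),(D,d(705,170),(-107,0,83)),(S,s(95,130),(-102,60,90)),(D,d(692,206),(-102,60,90))]
def W(q,X):
    X=np.atleast_2d(X)/1000.;c,t=np.cos(q[2]),np.sin(q[2])
    return np.c_[q[0]+c*X[:,0]-t*X[:,1],q[1]+t*X[:,0]+c*X[:,1],X[:,2]]
f=lambda q:np.concatenate([(proj(p,W(q,X))[0]-uv) for p,uv,X in pts])
o=least_squares(f,[.6,-.1,0],loss='soft_l1');print(o.x,f(o.x).reshape(-1,2).round(1).tolist())
s2=lambda u,v:(200+u/2.7778,185+(v-300)/2.7778)
d2=lambda u,v:(270+(u-400)/2.7778,280+(v-300)/2.7778)
print('sand');[print(onz(S,*s2(*a),.038).round(3)) for a in[(30,372),(62,356),(118,391),(85,408)]]
[print('D',onz(D,*d2(*a),.038).round(3)) for a in[(616,493),(686,500)]]
print('tape',onz(S,*s2(150,437),.036),onz(D,*d2(660,405),.036))
print('knob',onz(S,*s2(292,405),.05),onz(D,*d2(491,338),.05))
P=r.camera_params('wrist')
print('wrist knob',onz(P,279,24,.05),'front plate',onz(P,268,67,.036),onz(P,313,50,.036))
E
python3 fit.py
```

```text
[ 0.54070844 -0.24016276 -0.00186627] [[0.2, -1.5], [1.0, -1.7], [-0.3, 0.4], [-3.0, -3.5], [-6.4, -3.6], [2.2, -0.9], [-0.4, -1.8], [-1.6, -0.1], [0.7, -1.2], [-1.3, 0.0], [-0.2, -2.4]]
sand
[0.361 0.419 0.038]
[0.413 0.423 0.038]
[0.427 0.306 0.038]
[0.375 0.303 0.038]
D [0.425 0.319 0.038]
D [0.363 0.313 0.038]
tape [0.40696796 0.2005929  0.036     ] [0.40622083 0.20744147 0.036     ]
knob [0.57079701 0.12198472 0.05      ] [0.57741546 0.1731101  0.05      ]
wrist knob [0.590759   0.13946782 0.05      ] front plate [0.57924196 0.11082283 0.036     ] [0.61594676 0.12336959 0.036     ]
```

>>> carry_out --plan '[[[-0.25, -0.25, 0, -0.03], [-0.5, -0.5, 0, -0.07], [-0.75, -0.75, 0, -0.11], [-1, -1, 0, -0.15], [-1, -1, 0, -0.19], [-1, -1, 0, -0.22], [-1, -1, 0, -0.25], [-1, -1, 0, -0.25]]]' --fingers 0.5

```text
time_s: 0.82
position: [0.4741, -0.1507, 0.2531]
eef_rot: [-1.203, -2.902, -0.0]
ft_force: [0.2, -0.5, -0.9]
width: 0.0423
gripper_force: 0.0
```

>>> carry_out --plan '[[[0, 0, 0, -0.03], [0, 0, 0, -0.07], [0, 0, 0, -0.11], [0, 0, 0, -0.15], [0, 0, 0, -0.19], [0, 0, 0, -0.22], [0, 0, 0, -0.25], [0, 0, 0, -0.25]]]'

```text
time_s: 1.48
position: [0.4753, -0.1494, 0.2531]
eef_rot: [0.0, -3.141, -0.001]
ft_force: [0.6, -0.6, 0.1]
width: 0.0428
gripper_force: 0.0
```

```bash
python3 - <<'E'
from rig import r
from h import *
import json
p=r.camera_params('wrist');im=r.read_camera('wrist');cv2.imwrite('pics/w1.png',im)
s=r.sense();print(s['position'],s['eef_rot'],s['width'],s['time_s'],s['qpos'])
print(p); json.dump({k:(v.tolist() if hasattr(v,'tolist') else v) for k,v in p.items()},open('w1.json','w'))
q=(.5407,-.2402,-.0019)
for X in[(-.102,.06,.094),(-.107,0,.083),(-.08,.15,.087),(-.08,-.15,.087),(.119,.15,.087),(.119,-.15,.087)]:
    u=proj(p,[X[0]+q[0],X[1]+q[1],X[2]])[0];print(u.round());
E
```

```text
[ 0.47523041 -0.14950299  0.2530613 ] [-4.56032755e-03 -3.14123788e+00 -4.40695473e-04] 0.042595528366898186 1.5333 [-4.45821457e-01 -5.69296463e-02  1.90670514e+00  1.06357215e-04
  1.29225509e+00 -2.01374353e+00]
{'fx': 381.21841026190316, 'fy': 381.21841026190316, 'cx': 322.1781883307394, 'cy': 234.44016862611716, 'eye': array([ 0.39080648, -0.15039184,  0.37432694]), 'attitude': array([2.0415317 , 2.04287812, 0.34034785])}
[282. 172.]
[204. 163.]
[400. 199.]
[ 12. 199.]
[386. 405.]
[ 68. 405.]
```

View pics/w1.png

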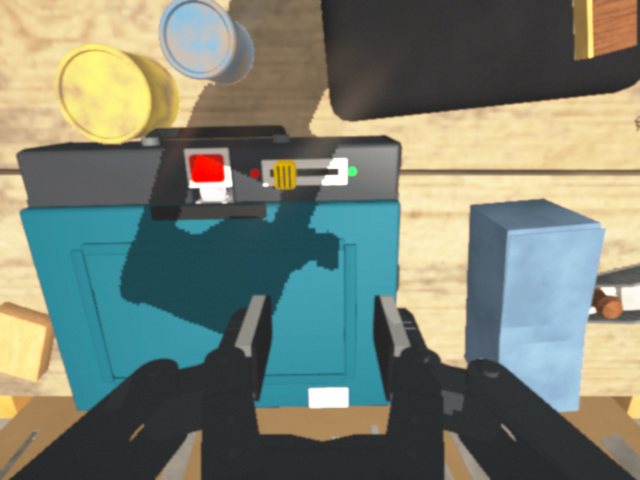

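The wrist view shows the lock knob at px (286,174), the button at (208,168), and the lid corners at (400,201), (25,207), (78,410) and (386,407). I'll refit the case with these.

```bash
cat > fit2.py <<'E'
exec(open('fit.py').read().split("s2=")[0].replace("print(o","0;(o"))
import json
w={k:np.array(v) for k,v in json.load(open('w1.json')).items()}
A=[(w,(400,201),(-80,150,87)),(w,(25,207),(-80,-150,87)),(w,(78,410),(119,-150,87)),(w,(386,407),(119,150,87)),(w,(208,168),(-107,0,83)),(w,(286,174),(-102,60,94)),(w,(399,141),(-123,150,75)),(w,(23,151),(-123,-150,75))]
for pts in (A, A[4:6]+A[:1]+A[3:4], A+pts):
    o=least_squares(f,[.6,-.1,0],loss='soft_l1');print(o.x,f(o.x).reshape(-1,2).round(0).tolist())
E
python3 fit2.py
```

```text
[ 0.54444851 -0.2353084   0.02050519] [[4.0, -1.0], [-7.0, 1.0], [-1.0, 1.0], [8.0, -1.0], [0.0, 0.0], [-0.0, 2.0], [5.0, 1.0], [-8.0, -1.0]]
[ 0.54175083 -0.23865967 -0.00687325] [[-1.0, -3.0], [-1.0, 0.0], [3.0, 1.0], [1.0, 0.0]]
[ 0.54423663 -0.23565238  0.01890201] [[4.0, -1.0], [-7.0, 0.0], [-2.0, 1.0], [7.0, -1.0], [-0.0, -0.0], [-1.0, 2.0], [5.0, 1.0], [-9.0, -2.0], [-1.0, -3.0], [1.0, -4.0], [1.0, -1.0], [-4.0, -4.0], [-9.0, -3.0], [0.0, -1.0], [-1.0, -1.0], [-1.0, -1.0], [-1.0, -1.0], [-1.0, -1.0], [-1.0, -2.0]]
```

>>> carry_out --plan '[[[0.23, -0.19, 0.2, 0], [0.23, -0.19, 0.45, 0], [0.23, -0.19, 0.7, 0], [0.23, -0.19, 0.8, 0], [0.23, -0.19, 0.8, 0]]]'

```text
time_s: 1.95
position: [0.4365, -0.1762, 0.1281]
eef_rot: [-0.006, -3.132, -0.009]
ft_force: [-1.3, -0.4, -1.0]
width: 0.0428
gripper_force: 0.0
```

>>> carry_out --plan '[[[0, 0, 0.1, 0], [0, 0, 0.2, 0], [0, 0, 0.23, 0], [0, 0, 0.23, 0]]]'

```text
time_s: 2.28
position: [0.4406, -0.1782, 0.0988]
eef_rot: [-0.002, -3.141, -0.001]
ft_force: [-0.2, 1.0, -0.2]
width: 0.0431
gripper_force: 0.0
```

>>> carry_out --plan '[[[0, 0, 0, 0], [0, 0, 0, 0], [0, 0, 0, 0], [0, 0, 0, 0], [0, 0, 0, 0], [0, 0, 0, 0]]]' --fingers 1 --force 30

```text
time_s: 2.78
position: [0.4418, -0.1786, 0.1005]
eef_rot: [-0.0, 3.139, -0.001]
ft_force: [0.5, 4.3, 5.9]
width: 0.0149
gripper_force: 32.6
```

>>> carry_out --plan '[[[0, 0.04, -0.01, 0], [0, 0.08, -0.01, 0], [0, 0.12, -0.01, 0], [0, 0.16, -0.01, 0], [0, 0.2, -0.01, 0], [0, 0.21, -0.01, 0], [0, 0.22, -0.01, 0], [0, 0.22, -0.01, 0]]]'

```text
time_s: 3.45
position: [0.4411, -0.1481, 0.1006]
eef_rot: [-0.004, 3.14, -0.012]
ft_force: [1.7, -12.2, -7.1]
width: 0.0151
gripper_force: 31.1
```

>>> carry_out --plan '[[[0, -0.01, 0, 0], [0, -0.02, 0, 0], [0, -0.02, 0, 0], [0, -0.02, -0.1, 0], [0, -0.02, -0.2, 0], [0, -0.02, -0.2, 0]]]' --fingers 0.5

```text
time_s: 3.95
position: [0.4421, -0.1487, 0.1328]
eef_rot: [0.0, 3.138, -0.002]
ft_force: [0.6, -0.0, 0.1]
width: 0.0427
gripper_force: 0.0
```

>>> carry_out --plan '[[[0, 0, -0.1, 0], [0.06, -0.15, -0.1, 0], [0.06, -0.35, -0.1, 0], [0.06, -0.6, -0.1, 0], [0.06, -0.6, -0.1, 0], [0.06, -0.6, -0.1, 0]]]' --fingers 1

```text
time_s: 4.45
position: [0.4312, -0.2395, 0.1449]
eef_rot: [-0.005, -3.141, -0.001]
ft_force: [-0.7, 0.2, -0.4]
width: 0.0
gripper_force: 0.0
```

```bash
python3 - <<'E'
from rig import r
from h import *
s=r.sense();print(s['position'],s['width'],s['time_s'])
p=r.camera_params('wrist');im=r.read_camera('wrist')
cv2.imwrite('pics/w2.png',im)
hs=cv2.cvtColor(im,cv2.COLOR_BGR2HSV)
for lo,hi,z in(((22,150,120),(32,255,255),.094),((0,200,150),(4,255,255),.083)):
    m=cv2.inRange(hs,lo,hi);n,_,st,ce=cv2.connectedComponentsWithStats(m)
    for i in range(1,n):
        if st[i,4]>150: print(z,st[i],onz(p,*ce[i],z).round(4))
E
```

```text
[ 0.43121133 -0.23946259  0.14494993] 4.410862353163321e-05 4.45
0.094 [ 475  270   41   45 1573] [ 0.4366 -0.1535  0.094 ]
0.083 [ 302  263   45   37 1321] [ 0.4341 -0.2391  0.083 ]
```

View pics/w2.png

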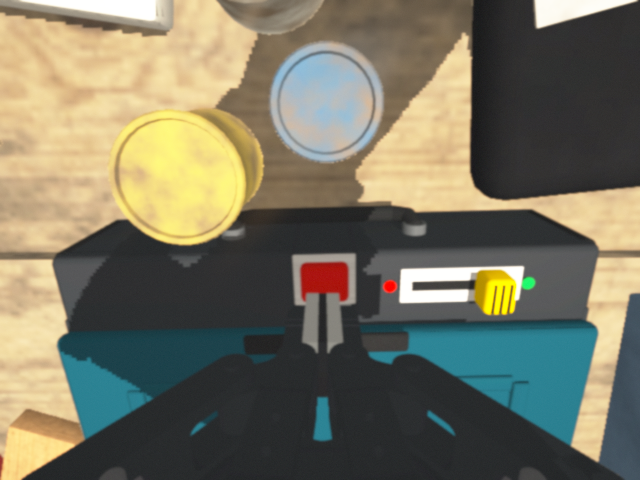

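The lock now sits at the green end (497,293), and the closed fingers are over the red button (325,280). Pressing it.

>>> carry_out --plan '[[[0, 0, 0.15, 0], [0, 0, 0.25, 0], [0, 0, 0.29, 0], [0, 0, 0.31, 0], [0, 0, 0.31, 0], [0, 0, 0.31, 0], [0, 0, 0.31, 0]]]'

```text
time_s: 5.08
position: [0.4319, -0.2376, 0.0998]
eef_rot: [-0.002, 3.142, 0.001]
ft_force: [-0.2, 0.5, 8.4]
width: -0.0002
gripper_force: 4.6
```

>>> carry_out --plan '[[[0.1, 0, 0, 0], [0.3, 0, -0.2, 0], [0.4, 0, -0.4, 0], [0.4, 0, -0.4, 0], [0.4, 0, -0.4, 0]]]'

```text
time_s: 5.5
position: [0.3723, -0.2388, 0.1609]
eef_rot: [0.0, 3.138, -0.005]
ft_force: [-0.8, 0.4, -0.2]
width: 0.0001
gripper_force: 0.0
```

```bash
python3 - <<'E'
from rig import r
from h import *
s=r.sense();print(s['position'],s['ft_force'])
a=r.read_camera('scene')[150:350,250:480];b=r.read_camera('side')[100:300,200:430]
cv2.imwrite('pics/o1.png',cv2.resize(np.hstack([a,b]),(800,348)))
E
```

```text
[ 0.37229497 -0.23882475  0.16085609] [-0.82875932  0.40858888 -0.19204734]
```

View pics/o1.png

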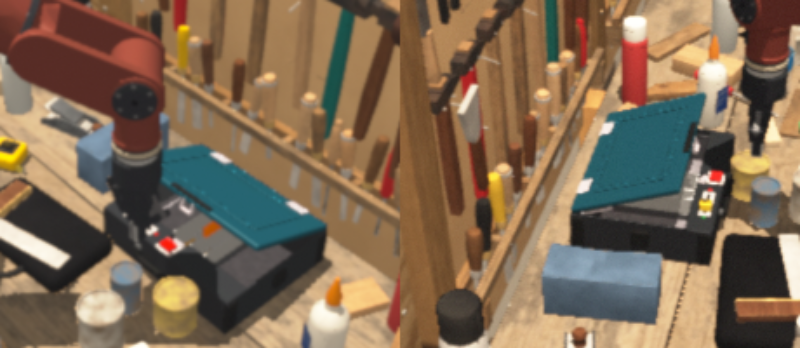

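The lid is sprung up at about 0.38 rad. The bin with its orange tab shows underneath, and the space behind the case looks clear. Next I'll push the lid's front edge up and back with the closed fingers.

>>> carry_out --plan '[[[-0.2, 0, 0.1, 0], [-0.4, 0, 0.1, 0], [-0.54, 0, 0.1, 0], [-0.585, 0, 0.1, 0], [-0.585, 0, 0.1, 0]]]'

```text
time_s: 6.02
position: [0.4597, -0.2376, 0.1422]
eef_rot: [0.004, -3.139, -0.003]
ft_force: [-1.2, 0.2, -0.3]
width: -0.0001
gripper_force: 0.0
```

>>> carry_out --plan '[[[-0.05, 0, -0.02, 0], [-0.1, 0, -0.08, 0], [-0.138, 0, -0.149, 0], [-0.172, 0, -0.21, 0], [-0.207, 0, -0.269, 0], [-0.247, 0, -0.325, 0], [-0.287, 0, -0.381, 0], [-0.332, 0, -0.433, 0], [-0.378, 0, -0.485, 0], [-0.378, 0, -0.485, 0]]]'

```text
time_s: 6.85
position: [0.5129, -0.2387, 0.2188]
eef_rot: [-0.001, -3.135, -0.0]
ft_force: [-4.1, 0.7, 3.6]
width: 0.0003
gripper_force: 2.5
```

>>> carry_out --plan '[[[-0.1, 0, -0.095, 0], [-0.15, 0, -0.14, 0], [-0.207, 0, -0.179, 0], [-0.265, 0, -0.217, 0], [-0.322, 0, -0.251, 0], [-0.383, 0, -0.283, 0], [-0.443, 0, -0.312, 0], [-0.506, 0, -0.337, 0], [-0.569, 0, -0.361, 0], [-0.569, 0, -0.361, 0]]]'

```text
time_s: 7.68
position: [0.6038, -0.2386, 0.2713]
eef_rot: [-0.001, 3.139, -0.001]
ft_force: [-0.7, 0.1, 0.5]
width: -0.0003
gripper_force: 0.0
```

>>> carry_out --plan '[[[-0.065, 0, -0.018, 0], [-0.13, 0, -0.035, 0], [-0.195, 0, -0.047, 0], [-0.26, 0, -0.058, 0], [-0.3, 0, -0.06, 0], [-0.33, 0, -0.06, 0], [-0.36, 0, -0.06, 0], [-0.38, 0, -0.06, 0], [-0.39, 0, -0.06, 0], [-0.39, 0, -0.06, 0]]]'

```text
time_s: 8.52
position: [0.649, -0.2385, 0.2794]
eef_rot: [-0.001, -3.111, -0.005]
ft_force: [-30.2, 2.5, 13.1]
width: -0.0004
gripper_force: 15.4
```

>>> carry_out --plan '[[[0.05, 0, 0, 0], [0.1, 0, 0, 0], [0.15, 0, 0, 0], [0.3, 0, 0, 0], [0.5, 0, 0, 0], [0.7, 0, 0, 0], [0.8, 0, 0, 0], [0.8, 0, 0, 0], [0.8, 0, 0, 0]]]' --fingers 0.5

```text
time_s: 9.27
position: [0.5398, -0.2385, 0.2801]
eef_rot: [0.001, 3.14, -0.001]
ft_force: [0.7, -0.5, -0.1]
width: 0.0427
gripper_force: 0.0
```

```bash
python3 - <<'E'
from rig import r
from h import *
import json
s=r.sense();print(s['position'],s['ft_force'])
p=r.camera_params('wrist');im=r.read_camera('wrist')
json.dump({k:(v.tolist() if hasattr(v,'tolist') else v) for k,v in p.items()},open('w3.json','w'))
b=r.read_camera('side')[60:300,200:430]
cv2.imwrite('pics/o2.png',np.hstack([cv2.resize(im,(560,420)),cv2.resize(b,(240,250))[:250].copy() if 0 else cv2.copyMakeBorder(cv2.resize(b,(240,250)),0,170,0,0,0)]))
E
```

```text
[ 0.5398174  -0.23848131  0.28014016] [ 0.70143142 -0.51251836 -0.14673255]
```

View pics/o2.png

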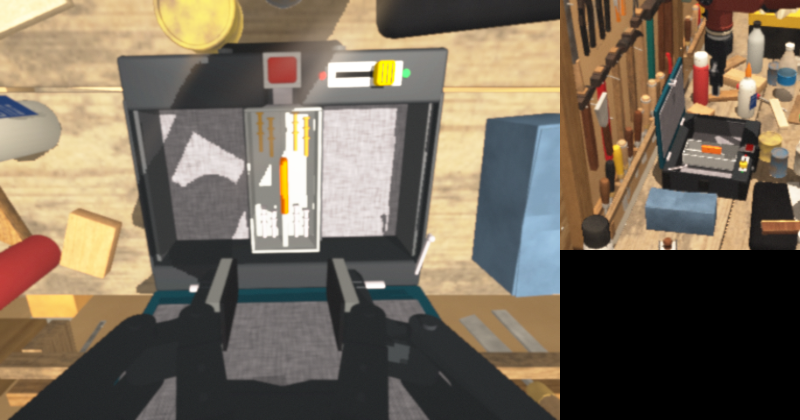

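The lid stands open. The bin tab is at view px (284,186) and runs along x from (283,158) to (285,213). The bin walls are at x 246–322.

```bash
python3 - <<'E'
from h import *
import json
from scipy.optimize import least_squares
w={k:np.array(v) for k,v in json.load(open('w3.json')).items()}
k=640/560
print('tab',[onz(w,a*k,b*k,.064).round(4) for a,b in((284,186),(283.5,157),(285,214))])
print('bin corners',[onz(w,a*k,b*k,.052).round(4) for a,b in((249,107),(322,108),(319,250),(250,252))])
pts=[((120,57),(-123,-150,75)),((446,49),(-123,150,75)),((283,69),(-107,0,83)),((385,72),(-102,90,94)),((134,107),(-75,-142,75)),((441,103),(-75,142,75))]
def W(q,X):
    X=np.array(X)/1000.;c,t=np.cos(q[2]),np.sin(q[2]);return np.array([q[0]+c*X[0]-t*X[1],q[1]+t*X[0]+c*X[1],X[2]])
f=lambda q:np.concatenate([(proj(w,W(q,X))[0]-np.array(uv)*k) for uv,X in pts])
o=least_squares(f,[.54,-.24,0],loss='soft_l1');print(o.x,f(o.x).reshape(-1,2).round(1).tolist())
E
```

```text
tab [array([ 0.5505, -0.2375,  0.064 ]), array([ 0.5199, -0.2381,  0.064 ]), array([ 0.5819, -0.2363,  0.064 ])]
bin corners [array([ 0.4715, -0.2728,  0.052 ]), array([ 0.4725, -0.1993,  0.052 ]), array([ 0.631 , -0.1966,  0.052 ]), array([ 0.6337, -0.2769,  0.052 ])]
[ 0.54526967 -0.23586088  0.02341335] [[-5.1, -2.0], [6.6, -2.9], [0.4, 0.8], [4.1, 0.6], [-0.6, 4.1], [-5.9, 0.2]]
```

>>> carry_out --plan '[[[-0.07, 0, 0.25, 0], [-0.07, 0, 0.5, 0], [-0.07, 0, 0.75, 0], [-0.07, 0, 0.95, 0], [-0.07, 0.005, 1, 0], [-0.07, 0.005, 1, 0]]]' --fingers 0.65

```text
time_s: 9.87
position: [0.5489, -0.2362, 0.126]
eef_rot: [0.001, -3.136, -0.006]
ft_force: [-0.7, 0.0, -0.0]
width: 0.0297
gripper_force: 0.0
```

>>> carry_out --plan '[[[0, 0, 0.12, 0], [0, 0, 0.24, 0], [0, 0, 0.36, 0], [0, 0, 0.44, 0], [0, 0, 0.46, 0], [0, 0, 0.46, 0], [0, 0, 0.46, 0]]]'

```text
time_s: 10.45
position: [0.5517, -0.2384, 0.0623]
eef_rot: [-0.0, 3.139, -0.002]
ft_force: [-0.1, -0.6, -0.2]
width: 0.0301
gripper_force: 0.0
```

>>> carry_out --plan '[[[0, 0, 0, 0], [0, 0, 0, 0], [0, 0, 0, 0], [0, 0, 0, 0], [0, 0, 0, 0], [0, 0, 0, 0]]]' --fingers 1 --force 60

```text
time_s: 10.95
position: [0.5517, -0.2375, 0.0625]
eef_rot: [-0.002, 3.139, -0.001]
ft_force: [-0.1, 5.0, 6.3]
width: 0.0079
gripper_force: 59.6
```

>>> carry_out --plan '[[[0, 0, -0.07, 0], [0, 0, -0.14, 0], [0, 0, -0.25, 0], [0, 0, -0.37, 0], [0, 0, -0.5, 0], [0, 0, -0.65, 0], [0, 0, -0.8, 0], [0, 0, -0.95, 0], [0, 0, -1, 0], [0, 0, -1, 0]]]'

```text
time_s: 11.78
position: [0.5516, -0.2391, 0.2142]
eef_rot: [0.001, 3.137, -0.006]
ft_force: [0.7, -0.1, -1.9]
width: 0.0079
gripper_force: 58.8
```

>>> carry_out --plan '[[[0, 0, -0.2, 0], [0.07, 0.1, -0.4, 0], [0.15, 0.25, -0.5, 0], [0.25, 0.5, -0.5, 0], [0.35, 0.75, -0.5, 0], [0.45, 1, -0.5, 0], [0.45, 1, -0.5, 0], [0.45, 1, -0.5, 0]]]'

```text
time_s: 12.45
position: [0.4809, -0.0859, 0.2836]
eef_rot: [0.005, -3.138, -0.001]
ft_force: [0.5, -0.7, -2.5]
width: 0.0077
gripper_force: 64.0
```

>>> carry_out --plan '[[[0, 0.25, 0, 0], [0, 0.5, 0, 0], [0, 0.75, 0, 0], [0, 1, 0, 0], [0, 1, 0, 0], [0, 1, 0, 0], [0, 1, 0, 0]]]'

```text
time_s: 13.03
position: [0.483, 0.0614, 0.2848]
eef_rot: [-0.0, -3.14, 0.002]
ft_force: [-0.2, -0.1, -2.2]
width: 0.0076
gripper_force: 64.1
```

```bash
cat > snap.py <<'E'
import sys,json
from rig import r
from h import *
n=sys.argv[1]
s=r.sense();print(s['position'].round(4),s['ft_force'].round(1),s['width'],s['time_s'])
p=r.camera_params('wrist');im=r.read_camera('wrist')
json.dump({k:(v.tolist() if hasattr(v,'tolist') else v) for k,v in p.items()},open(n+'.json','w'))
cv2.imwrite(f'pics/{n}.png',im)
E
python3 snap.py w4
```

```text
[0.483  0.0614 0.2848] [-0.2 -0.1 -2.2] 0.0076399746799769965 13.0333
```

View pics/w4.png

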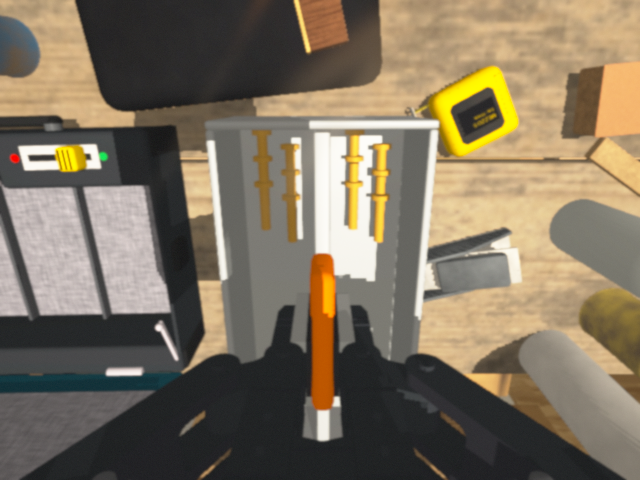

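The bin is held. The tape is at (475,112) with its hook at (410,112), the plane is at (470,268), and the cork block is at (600,95). Now I'll work out the free space.

```bash
python3 - <<'E'
from h import *
import json
L=lambda n:{k:np.array(v) for k,v in json.load(open(n+'.json')).items()}
a,b=L('w1'),L('w4')
print('box base',[onz(a,*q,0)[:2].round(3) for q in((470,205),(553,200))],'top .08',[onz(a,*q,.08)[:2].round(3) for q in((508,237),(603,228),(583,410))])
print('pouch',[onz(a,*q,.03)[:2].round(3) for q in((340,118),(640,85))],[onz(b,*q,.03)[:2].round(3) for q in((115,108),(380,75),(378,0))])
print('tape top',[onz(b,*q,.036)[:2].round(3) for q in((440,85),(495,67),(517,128),(457,157),(480,112))],'hook',onz(b,410,112,.02)[:2].round(3))
print('plane',[onz(b,*q,.036)[:2].round(3) for q in((510,232),(520,282),(426,298),(428,262))])
print('sand',[onz(b,*q,.038)[:2].round(3) for q in((607,63),(595,137))])
E
```

```text
box base [array([ 0.488, -0.001]), array([0.482, 0.082])] top .08 [array([0.494, 0.002]), array([0.486, 0.077]), array([0.672, 0.102])]
pouch [array([ 0.403, -0.135]), array([0.376, 0.117])] [array([ 0.402, -0.134]), array([0.374, 0.113]), array([0.314, 0.108])]
tape top [array([0.382, 0.166]), array([0.367, 0.214]), array([0.42 , 0.242]), array([0.447, 0.189]), array([0.406, 0.206])] hook [0.406 0.145]
plane [array([0.522, 0.252]), array([0.579, 0.272]), array([0.598, 0.173]), array([0.556, 0.171])]
sand [array([0.364, 0.311]), array([0.428, 0.316])]
```

>>> carry_out --plan '[[[0.15, -0.04, 0, 0.035], [0.3, -0.073, 0, 0.07], [0.3, -0.073, 0, 0.11], [0.3, -0.073, 0, 0.145], [0.3, -0.073, 0, 0.18], [0.3, -0.073, 0, 0.215], [0.3, -0.073, 0, 0.24], [0.3, -0.073, 0, 0.24]]]'

```text
time_s: 13.75
position: [0.438, 0.0496, 0.2855]
eef_rot: [-1.163, -2.918, 0.001]
ft_force: [-0.1, 0.1, -2.3]
width: 0.0079
gripper_force: 64.1
```

>>> carry_out --plan '[[[0, 0, 0, 0.035], [0, 0, 0.1, 0.07], [0, 0, 0.25, 0.11], [0, 0, 0.4, 0.145], [0, 0, 0.55, 0.18], [0, 0, 0.65, 0.215], [0, 0, 0.75, 0.235], [0, 0, 0.8, 0.235], [0, 0, 0.8, 0.235]]]'

```text
time_s: 14.5
position: [0.4363, 0.0505, 0.1636]
eef_rot: [-2.128, -2.306, 0.005]
ft_force: [-0.5, 0.5, -1.8]
width: 0.0078
gripper_force: 63.9
```

```bash
python3 snap.py w5
```

```text
[0.4363 0.0505 0.1636] [-0.5  0.5 -1.8] 0.0077808516941415655 14.5
```

View pics/w5.png

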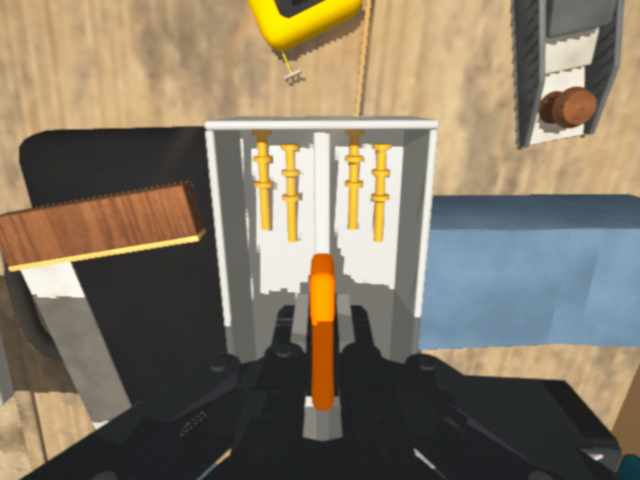

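The bin is over the gap, with the pouch edge around px (208,130) and the blue box corner at (435,200). I'll check the clearances numerically.

```bash
python3 - <<'E'
from h import *
import json
L=lambda n:{k:np.array(v) for k,v in json.load(open(n+'.json')).items()}
b=L('w5')
for z in (.02,.03): print('pouch',z,[onz(b,*q,z)[:2].round(4) for q in((205,128),(50,130))])
for z in (0,.08): print('box',z,[onz(b,*q,z)[:2].round(4) for q in((435,197),(435,230),(640,195))])
print('hook',onz(b,292,78,.02)[:2])
print('bin top now',[onz(b,*q,.1636-.0625+.052)[:2].round(4) for q in((207,123),(437,123))])
E
```

```text
pouch 0.02 [array([0.351, 0.111]), array([0.2468, 0.1013])]
pouch 0.03 [array([0.354 , 0.1119]), array([0.2537, 0.1025])]
box 0 [array([0.5194, 0.0725]), array([0.524 , 0.0462]), array([0.6742, 0.0867])]
box 0.08 [array([0.4941, 0.0895]), array([0.4975, 0.0706]), array([0.6054, 0.0997])]
hook [0.4075761  0.14678572]
bin top now [array([0.3911, 0.1238]), array([0.4672, 0.1299])]
```

>>> carry_out --plan '[[[0, -0.02, 0.15, 0], [0, -0.025, 0.3, 0], [0, -0.025, 0.45, 0], [0, -0.025, 0.58, 0], [0, -0.025, 0.66, 0], [0, -0.025, 0.68, 0], [0, -0.025, 0.69, 0], [0, -0.025, 0.69, 0]]]'

```text
time_s: 15.22
position: [0.4355, 0.0508, 0.0634]
eef_rot: [2.131, 2.306, 0.002]
ft_force: [0.7, -0.3, -2.8]
width: 0.0077
gripper_force: 64.0
```

>>> carry_out --plan '[[[0, 0, 0.01, 0], [0, 0, 0.02, 0], [0, 0, 0.03, 0], [0, 0, 0.035, 0], [0, 0, 0.035, 0], [0, 0, 0.035, 0]]]'

```text
time_s: 15.72
position: [0.4341, 0.0511, 0.057]
eef_rot: [2.132, 2.307, 0.0]
ft_force: [0.4, 0.8, -2.6]
width: 0.0079
gripper_force: 64.0
```

>>> carry_out --plan '[[[0, 0, 0.005, 0], [0, 0, 0.01, 0], [0, 0, 0.015, 0], [0, 0, 0.02, 0], [0, 0, 0.02, 0]]]'

```text
time_s: 16.13
position: [0.4343, 0.0511, 0.0565]
eef_rot: [-2.131, -2.306, 0.003]
ft_force: [-10.1, -0.1, 19.9]
width: 0.0077
gripper_force: 67.4
```

>>> carry_out --plan '[[[0, 0, -0.013, 0], [0, 0, -0.013, 0], [0, 0, -0.013, 0], [0, 0, -0.013, 0], [0, 0, -0.1, 0], [0, 0, -0.25, 0], [0, 0, -0.5, 0], [0, 0, -0.75, 0], [0, 0, -1, 0], [0, 0, -1, 0]]]' --fingers 0.65

```text
time_s: 16.97
position: [0.4399, 0.0508, 0.2123]
eef_rot: [2.124, 2.298, 0.017]
ft_force: [2.2, -1.0, 0.7]
width: 0.0296
gripper_force: 0.0
```

>>> carry_out --plan '[[[0, 0, -0.2, 0], [0.1, -0.1, -0.4, 0], [0.25, -0.1, -0.5, 0], [0.25, -0.1, -0.5, 0], [0.25, -0.1, -0.5, 0], [0.25, -0.1, -0.5, 0]]]' --fingers 0

```text
time_s: 17.47
position: [0.4158, 0.087, 0.2778]
eef_rot: [-2.131, -2.307, 0.002]
ft_force: [-0.0, -0.9, -0.5]
width: 0.0856
gripper_force: 0.0
```

```bash
python3 snap.py w6
```

```text
[0.4158 0.087  0.2778] [-0.  -0.9 -0.5] 0.08559956895435847 17.4667
```

View pics/w6.png

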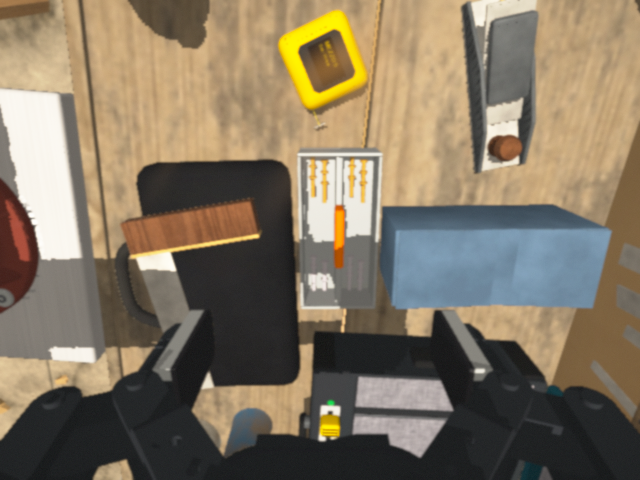

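The bin stands upright in the gap, (340,230) in the view. The tape is at (324,60) with its hook at (320,127), and the plane is at (503,85). Next I'll segment the tape numerically.

```bash
cat > seg.py <<'E'
import sys,json
from h import *
from scipy.optimize import minimize
L=lambda n:{k:np.array(v) for k,v in json.load(open(n+'.json')).items()}
def tape(n):
    p=L(n);im=cv2.imread(f'pics/{n}.png');hs=cv2.cvtColor(im,cv2.COLOR_BGR2HSV)
    m=cv2.inRange(hs,(22,170,100),(33,255,255))
    c=max(cv2.findContours(m,cv2.RETR_EXTERNAL,cv2.CHAIN_APPROX_NONE)[0],key=lambda c:cv2.contourArea(cv2.convexHull(c)) if cv2.contourArea(c)>1500 else 0)
    c=cv2.convexHull(c)[:,0]
    P=np.array([onz(p,*q,.034)[:2] for q in c])
    return cv2.minAreaRect((P*1000).astype(np.float32)),cv2.boundingRect(c)
if __name__=='__main__':print(tape(sys.argv[1]))
E
python3 seg.py w6; python3 seg.py w4; python3 -c "
from h import *;from seg import L
p=L('w6');print(onz(p,320,127,.015));print(onz(p,313,110,.03))
print([onz(p,*q,.036).round(3) for q in((467,2),(537,10),(478,170),(528,160))],onz(p,506,147,.05))"
```

```text
(((406.28826904296875, 204.117431640625), (63.38618469238281, 65.48511505126953), 28.36126708984375), (278, 10, 89, 100))
(((408.0389099121094, 196.60491943359375), (65.57939147949219, 77.94539642333984), 28.21723175048828), (419, 66, 99, 91))
[0.40781863 0.1474542  0.015     ]
[0.40025929 0.1628462  0.03      ]
[array([0.522, 0.258, 0.036]), array([0.582, 0.257, 0.036]), array([0.561, 0.121, 0.036]), array([0.606, 0.134, 0.036])] [0.57552027 0.14549155 0.05      ]
```

>>> carry_out --plan '[[[0.2, 0, 0, -0.035], [0.45, 0, 0.15, -0.07], [0.7, 0, 0.35, -0.105], [0.78, 0, 0.55, -0.133], [0.78, 0, 0.75, -0.133], [0.78, 0, 0.95, -0.133], [0.78, 0, 1, -0.133], [0.78, 0, 1, -0.133]]]'

```text
time_s: 18.18
position: [0.4036, 0.2022, 0.1248]
eef_rot: [-1.605, -2.693, 0.012]
ft_force: [0.0, 0.4, 0.5]
width: 0.0857
gripper_force: 0.0
```

>>> carry_out --plan '[[[0, 0, 0.15, 0], [0, 0, 0.3, 0], [0, 0, 0.45, 0], [0, 0, 0.58, 0], [0, 0, 0.65, 0], [0, 0, 0.66, 0], [0, 0, 0.66, 0]]]'

```text
time_s: 18.77
position: [0.4078, 0.2037, 0.0306]
eef_rot: [1.609, 2.698, 0.001]
ft_force: [-0.4, -0.2, -0.1]
width: 0.0854
gripper_force: 0.0
```

>>> carry_out --plan '[[[0, 0, 0, 0], [0, 0, 0, 0], [0, 0, 0, 0], [0, 0, 0, 0], [0, 0, 0, 0], [0, 0, 0, 0]]]' --fingers 1 --force 60

```text
time_s: 19.27
position: [0.409, 0.2044, 0.0324]
eef_rot: [1.606, 2.697, 0.004]
ft_force: [-1.0, -0.9, 5.9]
width: 0.0626
gripper_force: 65.3
```

>>> carry_out --plan '[[[0, 0, -0.15, 0], [0, 0, -0.35, 0], [0, 0, -0.6, 0], [0, 0, -0.85, 0], [0, 0, -1, 0], [0, 0, -1, 0]]]'

```text
time_s: 19.77
position: [0.4117, 0.2055, 0.1876]
eef_rot: [1.602, 2.691, 0.018]
ft_force: [0.5, 0.3, -1.2]
width: 0.0625
gripper_force: 67.2
```

>>> carry_out --plan '[[[-0.15, 0, -0.1, 0], [-0.35, -0.05, -0.2, 0], [-0.55, -0.1, -0.3, 0], [-0.75, -0.15, -0.4, 0], [-1, -0.2, -0.4, 0], [-1, -0.2, -0.4, 0]]]'

```text
time_s: 20.27
position: [0.4542, 0.0523, 0.2413]
eef_rot: [1.612, 2.689, -0.002]
ft_force: [-0.3, -0.3, -2.7]
width: 0.0625
gripper_force: 67.1
```

>>> carry_out --plan '[[[-0.2, 0, 0, 0], [-0.4, -0.03, 0, 0], [-0.6, -0.07, 0, 0], [-0.8, -0.1, 0, 0], [-1, -0.144, 0, 0], [-1, -0.144, 0, 0]]]'

```text
time_s: 20.77
position: [0.5054, -0.0887, 0.2394]
eef_rot: [1.612, 2.694, -0.004]
ft_force: [-0.4, -0.7, -1.7]
width: 0.0624
gripper_force: 67.2
```

>>> carry_out --plan '[[[-0.2, 0, 0, -0.035], [-0.4, 0, 0, -0.07], [-0.5, 0, 0, -0.11], [-0.5, 0, 0, -0.145], [-0.5, 0, 0, -0.18], [-0.5, 0, 0, -0.22], [-0.5, 0, 0, -0.255], [-0.5, 0, 0, -0.29], [-0.5, 0, 0, -0.32], [-0.5, 0, 0, -0.346]]]'

```text
time_s: 21.6
position: [0.5395, -0.1492, 0.2388]
eef_rot: [0.027, -3.14, -0.002]
ft_force: [0.0, 0.8, -1.5]
width: 0.0624
gripper_force: 67.2
```

>>> carry_out --plan '[[[0, 0, 0, 0], [0, 0, 0, 0]]]'

```text
time_s: 21.77
position: [0.5397, -0.1495, 0.2391]
eef_rot: [0.017, -3.14, -0.001]
ft_force: [-0.4, -0.1, -1.4]
width: 0.0628
gripper_force: 67.1
```

>>> carry_out --plan '[[[0, 0, 0.2, 0], [0, 0, 0.45, 0], [0, 0, 0.7, 0], [0, 0, 0.85, 0], [0, 0, 0.95, 0], [0, 0, 1, 0], [0, 0, 1, 0]]]'

```text
time_s: 22.35
position: [0.5384, -0.1494, 0.0875]
eef_rot: [0.018, -3.137, -0.003]
ft_force: [-0.2, 0.8, -1.5]
width: 0.0621
gripper_force: 67.1
```

>>> carry_out --plan '[[[0, 0, 0.08, 0], [0, 0, 0.16, 0], [0, 0, 0.23, 0], [0, 0, 0.28, 0], [0, 0, 0.31, 0], [0, 0, 0.33, 0], [0, 0, 0.33, 0]]]'

```text
time_s: 22.93
position: [0.5425, -0.1531, 0.042]
eef_rot: [-0.021, 3.137, -0.008]
ft_force: [0.7, -6.9, -1.0]
width: 0.0624
gripper_force: 68.7
```

>>> carry_out --plan '[[[0, -0.02, 0, 0], [0, -0.035, 0, 0], [0, -0.035, 0.01, 0], [0, -0.035, 0.02, 0], [0, -0.035, 0.02, 0]]]'

```text
time_s: 23.35
position: [0.5403, -0.1559, 0.0384]
eef_rot: [0.02, -3.141, 0.0]
ft_force: [-3.8, -0.4, 5.9]
width: 0.0622
gripper_force: 69.4
```

>>> carry_out --plan '[[[0, 0, -0.005, 0], [0, 0, -0.005, 0], [0, 0, -0.005, 0], [0, 0, -0.05, 0], [0, 0, -0.15, 0], [0, 0, -0.35, 0], [0, 0, -0.6, 0], [0, 0, -0.85, 0], [0, 0, -1, 0], [0, 0, -1, 0]]]' --fingers 0.16

```text
time_s: 24.18
position: [0.5446, -0.1569, 0.1949]
eef_rot: [-0.02, 3.129, -0.007]
ft_force: [1.4, -1.1, 0.9]
width: 0.0716
gripper_force: 0.0
```

>>> carry_out --plan '[[[0, 0, -0.2, 0], [0.05, 0.1, -0.4, 0], [0.05, 0.25, -0.6, 0], [0.05, 0.5, -0.6, 0], [0.05, 0.75, -0.6, 0], [0.05, 1, -0.6, 0], [0.05, 1, -0.6, 0]]]' --fingers 0

```text
time_s: 24.77
position: [0.5298, 0.0004, 0.2766]
eef_rot: [0.029, -3.14, -0.007]
ft_force: [-0.7, -0.4, -0.3]
width: 0.0852
gripper_force: 0.0
```

>>> carry_out --plan '[[[0, 0.25, 0, 0], [0, 0.5, 0, 0], [0, 0.75, 0, 0], [0, 1, 0, 0], [0, 1, 0, 0], [0, 1, 0, 0]]]'

```text
time_s: 25.27
position: [0.5282, 0.1459, 0.2763]
eef_rot: [0.026, -3.14, 0.0]
ft_force: [0.2, -0.2, 0.6]
width: 0.0849
gripper_force: 0.0
```

```bash
python3 snap.py w7; python3 - <<'E'
from h import *
from seg import L
p=L('w7');im=cv2.imread('pics/w7.png')
P=proj(p,[[.575,.145,.045],[.55,.26,.03],[.41,-.155,.03],[.54,-.155,.036]]);print(P.round())
E
```

```text
[0.5282 0.1459 0.2763] [ 0.2 -0.2  0.6] 0.08487784147829311 25.2667
[[322. 245.]
 [437. 218.]
 [-16.  57.]
 [ 15. 203.]]
```

View pics/w7.png

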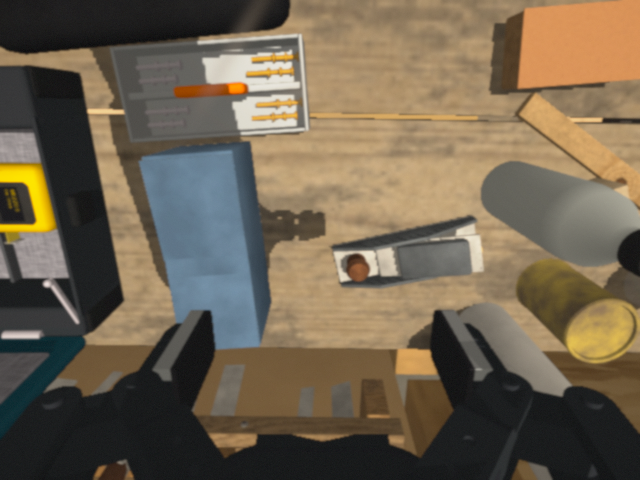

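The tape lies flat in the left bay. The plane's base edge runs (333,247)–(473,219) and its top far edge (341,287)–(483,272). The cork block is at (570,45).

```bash
python3 - <<'E'
from h import *
from seg import L
p=L('w7')
def ln(a,b,z):
    A,B=onz(p,*a,z),onz(p,*b,z);d=B-A;print(A[:2].round(4),B[:2].round(4),'ang',np.degrees(np.arctan2(d[1],d[0])).round(1),'len',np.hypot(*d[:2]).round(3))
ln((333,247),(473,219),0.0);ln((341,287),(483,272),.036);ln((333,247),(473,219),.036)
print('knob',onz(p,356,267,.05)[:2])
im=cv2.imread('pics/w7.png')[200:300,315:500]
cv2.imwrite('pics/pl.png',cv2.resize(im,None,fx=4.3,fy=4.3,interpolation=cv2.INTER_CUBIC))
E
```

```text
[0.5943 0.1578] [0.5591 0.3091] ang 103.1 len 0.155
[0.6255 0.1662] [0.6057 0.3128] ang 97.7 len 0.148
[0.5807 0.1566] [0.5487 0.2941] ang 103.1 len 0.141
knob [0.59619011 0.17944151]
```

View pics/pl.png

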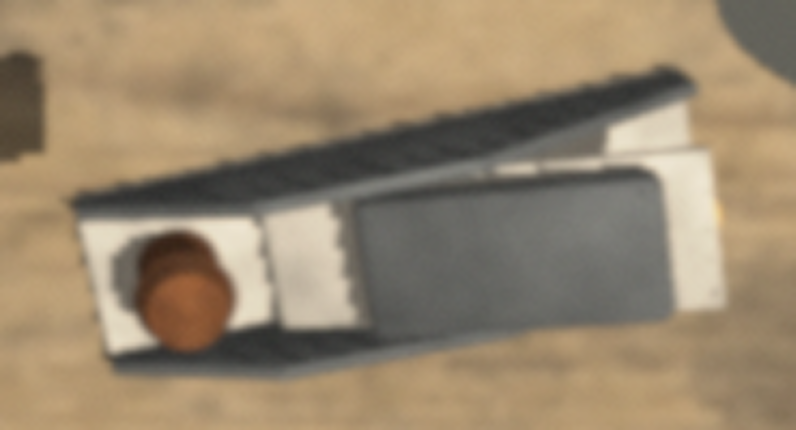

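The plane's outline shows its nose on the left at crop (80,215)–(112,360), with straight sides running up to the right. It has shifted since the earlier view.

```bash
python3 - <<'E'
from h import *
from seg import L
p=L('w7')
c=lambda u,v:(315+u/4.3,200+v/4.3)
th=np.radians(102.5);l=np.array([np.cos(th),np.sin(th)]);n=np.array([np.sin(th),-np.cos(th)])
def s(name,uv,z):
    a=onz(p,*c(*uv),z)[:2];print(name,a.round(4),'long',(a@l).round(4),'lat',(a@n).round(4))
s('nose-',(76,203),.0);s('nose+',(112,362),.004);s('rear- base',(665,70),0);s('rear- top',(692,92),.034)
s('wing+',(280,378),.036);s('wing-',(250,212),.036);s('wing+2',(520,330),.03);s('mid-base',(370,135),0)
s('wing-2',(500,160),.036)
E
```

```text
nose- [0.5945 0.1575] long 0.0251 lat 0.6145
nose+ [0.638  0.1681] long 0.026 lat 0.6592
rear- base [0.5561 0.305 ] long 0.1774 lat 0.609
rear- top [0.5517 0.2982] long 0.1718 lat 0.6032
wing+ [0.6258 0.2074] long 0.067 lat 0.6559
wing- [0.5825 0.1974] long 0.0666 lat 0.6114
wing+2 [0.6147 0.2666] long 0.1273 lat 0.6578
mid-base [0.5747 0.2321] long 0.1023 lat 0.6113
wing-2 [0.5684 0.255 ] long 0.1259 lat 0.6102
```

```bash
python3 - <<'E'
from rig import r
from h import *
S=r.camera_params('scene');D=r.camera_params('side')
def tri(a,b):
    # intersect vertical axes: ray pts at caps
    d1,d2=ray(S,*a),ray(D,*b);A=np.c_[d1,-d2];t=np.linalg.lstsq(A,D['eye']-S['eye'],rcond=None)[0]
    return ((S['eye']+d1*t[0]+D['eye']+d2*t[1])/2).round(3),np.linalg.norm(S['eye']+d1*t[0]-D['eye']-d2*t[1]).round(3)
print('flask top',tri((293,141),(234,274)))
print('flask base',onz(S,296,198,0),onz(D,243,354,0))
print('grey top',tri((256,171),(304,309)))
print('grey base',onz(S,260,214,0),onz(D,307,365,0))
E
```

```text
flask top (array([0.69 , 0.331, 0.246]), np.float64(0.004))
flask base [0.68277546 0.32490007 0.        ] [0.68279115 0.36317319 0.        ]
grey top (array([0.525, 0.34 , 0.18 ]), np.float64(0.001))
grey base [0.51494361 0.32911913 0.        ] [0.51800966 0.35931214 0.        ]
```

>>> carry_out --plan '[[[-0.15, 0.2, 0, 0.035], [-0.3, 0.4, 0, 0.07], [-0.475, 0.573, 0, 0.11], [-0.475, 0.573, 0, 0.145], [-0.475, 0.573, 0, 0.18], [-0.475, 0.573, 0, 0.22], [-0.475, 0.573, 0.05, 0.255], [-0.475, 0.573, 0.1, 0.29], [-0.475, 0.573, 0.15, 0.33], [-0.475, 0.573, 0.2, 0.365]]]' --fingers 0.12

```text
time_s: 26.15
position: [0.5995, 0.2288, 0.2464]
eef_rot: [-1.699, -2.642, 0.002]
ft_force: [-0.2, 0.2, -0.2]
width: 0.0752
gripper_force: 0.0
```

>>> carry_out --plan '[[[0, 0, 0.1, 0.035], [0, 0, 0.25, 0.068], [0, 0, 0.4, 0.068], [0, 0, 0.6, 0.068], [0, 0, 0.75, 0.068], [0, 0, 0.8, 0.068], [0, 0, 0.8, 0.068]]]'

```text
time_s: 26.73
position: [0.5971, 0.2287, 0.1238]
eef_rot: [-1.96, -2.45, 0.009]
ft_force: [0.4, 0.3, -0.2]
width: 0.075
gripper_force: 0.0
```

```bash
python3 snap.py w8; python3 - <<'E'
from h import *
from seg import L
from scipy.spatial.transform import Rotation as R
from rig import r
y=R.from_rotvec(r.sense()['eef_rot']).apply([0,1,0]);print(np.degrees(np.arctan2(y[1],y[0])))
E
```

```text
[0.5971 0.2287 0.1238] [ 0.4  0.3 -0.2] 0.07497465876583574 26.7333
12.686747889711523
```

View pics/w8.png

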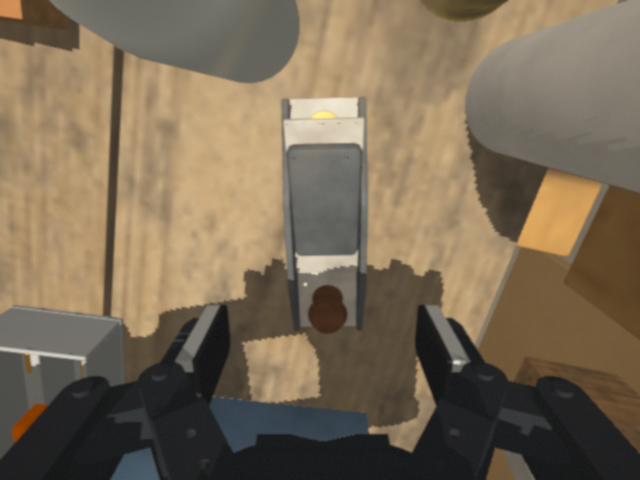

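The view shows the plane aligned with the tool, spanning rows 97–328 and columns 290–364, with the flask and bottle clear. Next I'll check where it sits along the tool axis.

```bash
python3 - <<'E'
from h import *
from seg import L
p=L('w8');T=np.array([.5971,.2287]);th=np.radians(12.7);n=np.array([np.cos(th),np.sin(th)]);l=np.array([-np.sin(th),np.cos(th)])
for uv,z in(((325,97),.034),((325,97),0),((327,329),.003),((284,110),.034),((366,110),.034),((297,328),.01),((362,328),.01),((290,220),.0),((366,220),.036)):
    d=onz(p,*uv,z)[:2]-T;print(uv,z,'long',(d@l).round(4),'lat',(d@n).round(4))
E
```

```text
(325, 97) 0.034 long 0.0861 lat -0.0001
(325, 97) 0 long 0.0865 lat -0.0001
(327, 329) 0.003 long -0.0737 lat 0.0017
(284, 110) 0.034 long 0.0796 lat -0.0216
(366, 110) 0.034 long 0.0796 lat 0.0215
(297, 328) 0.01 long -0.0685 lat -0.0197
(362, 328) 0.01 long -0.0683 lat 0.0266
(290, 220) 0.0 long 0.0088 lat -0.0234
(366, 220) 0.036 long 0.0198 lat 0.0235
```

>>> carry_out --plan '[[[0.03, 0, 0.15, 0], [0.03, 0, 0.3, 0], [0.03, 0, 0.45, 0], [0.03, 0, 0.56, 0], [0.03, 0, 0.61, 0], [0.03, 0, 0.62, 0], [0.03, 0, 0.62, 0]]]'

```text
time_s: 27.37
position: [0.5994, 0.2354, 0.0358]
eef_rot: [1.96, 2.454, 0.003]
ft_force: [-0.1, -0.1, 0.1]
width: 0.0751
gripper_force: 0.0
```

>>> carry_out --plan '[[[0, 0, 0, 0], [0, 0, 0, 0], [0, 0, 0, 0], [0, 0, 0, 0], [0, 0, 0, 0], [0, 0, 0, 0]]]' --fingers 1 --force 100

```text
time_s: 27.87
position: [0.5995, 0.2358, 0.037]
eef_rot: [1.959, 2.454, 0.003]
ft_force: [-1.5, -0.4, 5.8]
width: 0.0456
gripper_force: 106.3
```

>>> carry_out --plan '[[[0, 0, -0.1, 0], [0, 0, -0.25, 0], [0, 0, -0.45, 0], [0, 0, -0.7, 0], [0, 0, -0.9, 0], [0, 0, -1, 0], [0, 0, -1, 0]]]'

```text
time_s: 28.45
position: [0.601, 0.2363, 0.1904]
eef_rot: [1.957, 2.45, 0.013]
ft_force: [0.6, -0.2, -4.5]
width: 0.0457
gripper_force: 104.9
```

>>> carry_out --plan '[[[-0.1, -0.03, -0.15, 0], [-0.25, -0.08, -0.35, 0], [-0.45, -0.15, -0.5, 0], [-0.65, -0.22, -0.5, 0], [-0.85, -0.29, -0.5, 0], [-1, -0.34, -0.5, 0], [-1, -0.34, -0.5, 0]]]'

```text
time_s: 29.03
position: [0.5793, 0.073, 0.2565]
eef_rot: [-1.964, -2.449, 0.011]
ft_force: [0.2, 0.8, -6.8]
width: 0.0463
gripper_force: 104.9
```

>>> carry_out --plan '[[[-0.15, -0.05, 0, 0], [-0.35, -0.12, 0, 0], [-0.55, -0.19, 0, 0], [-0.75, -0.26, 0, 0], [-0.9, -0.31, 0, 0], [-1, -0.34, 0, 0], [-1, -0.34, 0, 0]]]'

```text
time_s: 29.62
position: [0.5633, -0.0826, 0.2567]
eef_rot: [-1.963, -2.449, 0.006]
ft_force: [-0.2, -0.4, -5.5]
width: 0.0459
gripper_force: 105.0
```

>>> carry_out --plan '[[[-0.1, -0.03, 0, -0.035], [-0.25, -0.08, 0, -0.07], [-0.4, -0.14, 0, -0.11], [-0.55, -0.19, 0, -0.145], [-0.7, -0.24, 0, -0.18], [-0.85, -0.29, 0, -0.22], [-1, -0.34, 0, -0.255], [-1, -0.34, 0, -0.29], [-1, -0.34, 0, -0.32], [-1, -0.34, 0, -0.35]]]'

```text
time_s: 30.45
position: [0.5475, -0.2363, 0.2568]
eef_rot: [-0.382, -3.114, -0.004]
ft_force: [-0.1, -0.0, -6.4]
width: 0.0459
gripper_force: 105.0
```

>>> carry_out --plan '[[[0, 0, 0, -0.03], [0, 0, 0, -0.06], [0, 0, 0, -0.085], [0, 0, 0, -0.085], [0, 0, 0, -0.085]]]'

```text
time_s: 30.87
position: [0.5479, -0.236, 0.2575]
eef_rot: [0.027, -3.139, -0.003]
ft_force: [-0.3, -0.0, -6.7]
width: 0.0462
gripper_force: 105.0
```

```bash
python3 snap.py w9;  python3 - <<'E'
from h import *
from scipy.spatial.transform import Rotation as R
from rig import r
s=r.sense();y=R.from_rotvec(s['eef_rot']).apply([0,1,0]);print(np.degrees(np.arctan2(y[1],y[0])),s['qpos'].round(2))
E
```

```text
[ 0.5479 -0.236   0.2575] [-0.3 -0.  -6.7] 0.04617383745992596 30.8667
90.99893660467195 [-0.52  0.16  1.68  0.    1.31 -2.11]
```

>>> carry_out --plan '[[[-0.02, -0.01, 0.2, 0], [-0.02, -0.01, 0.45, 0], [-0.02, -0.01, 0.7, 0], [-0.02, -0.01, 0.85, 0], [-0.02, -0.01, 0.95, 0], [-0.02, -0.01, 1, 0], [-0.02, -0.01, 1, 0]]]'

```text
time_s: 31.5
position: [0.5505, -0.2379, 0.1083]
eef_rot: [0.028, -3.138, -0.003]
ft_force: [-0.3, 0.7, -4.6]
width: 0.0459
gripper_force: 105.1
```

>>> carry_out --plan '[[[0, 0, 0.05, 0], [0, 0, 0.1, 0], [0, 0, 0.15, 0], [0, 0, 0.2, 0], [0, 0, 0.25, 0], [0, 0, 0.25, 0]]]'

```text
time_s: 32.0
position: [0.5549, -0.24, 0.0732]
eef_rot: [-0.03, 3.134, -0.006]
ft_force: [5.0, 1.1, 2.6]
width: 0.046
gripper_force: 105.8
```

>>> carry_out --plan '[[[0, 0, -0.1, 0], [-0.03, 0, -0.1, 0], [-0.03, 0, -0.1, 0], [-0.03, 0, 0, 0], [-0.03, 0, 0.03, 0], [-0.03, 0, 0.03, 0]]]'

```text
time_s: 32.5
position: [0.5596, -0.2408, 0.0716]
eef_rot: [-0.028, 3.135, -0.006]
ft_force: [0.2, 1.0, 12.9]
width: 0.0459
gripper_force: 106.7
```

```bash
cat > prof.py <<'E'
import sys
from h import *
from seg import L
n=sys.argv[1];T=np.array(eval(sys.argv[2]));p=L(n);im=cv2.imread(f'pics/{n}.png')
a=np.radians(91);tx=np.array([np.cos(a+np.pi/2),np.sin(a+np.pi/2),0]);ty=np.array([np.cos(a),np.sin(a),0]);tz=np.array([0,0,-1.])
for h in (-.02,0,.02,.037): 
    print('rear end at tool z',h,[proj(p,T+tx*.0785+ty*s+tz*h)[0].round(0).tolist() for s in(-.024,0,.024)])
for v in range(60,330,12):
    print(v,[im[v,u].tolist() for u in(250,285,322,360,395)])
E
python3 snap.py w10; python3 prof.py w9 "[.5479,-.236,.2575]"
```

```text
[ 0.5596 -0.2408  0.0716] [ 0.2  1.  12.9] 0.04588232045286018 32.5
rear end at tool z -0.02 [[233.0, 128.0], [326.0, 128.0], [420.0, 128.0]]
rear end at tool z 0 [[247.0, 124.0], [325.0, 124.0], [404.0, 124.0]]
rear end at tool z 0.02 [[257.0, 122.0], [325.0, 122.0], [392.0, 122.0]]
rear end at tool z 0.037 [[264.0, 120.0], [325.0, 120.0], [385.0, 120.0]]
60 [[58, 55, 53], [62, 60, 60], [54, 60, 167], [99, 107, 117], [253, 254, 255]]
72 [[55, 52, 50], [61, 60, 62], [60, 66, 162], [101, 109, 117], [108, 119, 126]]
84 [[52, 50, 50], [59, 60, 62], [119, 127, 157], [106, 114, 123], [255, 255, 255]]
96 [[52, 50, 50], [61, 63, 65], [141, 145, 156], [103, 112, 121], [132, 136, 138]]
108 [[56, 54, 55], [57, 58, 60], [131, 134, 144], [131, 137, 142], [117, 118, 118]]
120 [[108, 109, 113], [121, 135, 143], [133, 148, 157], [140, 155, 165], [205, 208, 219]]
132 [[101, 101, 105], [124, 136, 144], [131, 145, 154], [136, 152, 159], [206, 208, 219]]
144 [[107, 107, 111], [125, 137, 145], [98, 157, 193], [136, 152, 160], [215, 217, 224]]
156 [[117, 126, 133], [131, 146, 154], [130, 144, 153], [129,
[... 508 characters left out ...]
 82], [216, 216, 224]]
240 [[101, 102, 105], [148, 155, 155], [149, 156, 156], [74, 77, 76], [221, 223, 230]]
252 [[104, 105, 109], [148, 154, 154], [151, 155, 155], [75, 77, 75], [207, 208, 219]]
264 [[109, 108, 114], [147, 152, 152], [146, 153, 151], [148, 154, 153], [219, 220, 227]]
276 [[51, 51, 50], [141, 149, 150], [145, 153, 153], [148, 156, 154], [51, 50, 50]]
288 [[44, 42, 41], [138, 144, 144], [143, 150, 150], [133, 139, 138], [51, 49, 47]]
300 [[123, 129, 133], [75, 76, 77], [134, 142, 141], [74, 78, 76], [122, 130, 132]]
312 [[125, 131, 133], [73, 73, 73], [94, 96, 95], [71, 73, 73], [125, 132, 134]]
324 [[120, 126, 129], [72, 75, 73], [70, 71, 72], [70, 72, 73], [124, 131, 133]]
```

```bash
python3 - <<'E'
from h import *
from seg import L
from scipy.optimize import least_squares
p8=L('w8');p9=L('w9')
T8=np.array([.5971,.2287]);a=np.radians(12.7);G=np.array([.0065,0]) # grasp offset along long
l=np.array([-np.sin(a),np.cos(a)])
b=np.radians(181);l9=np.array([np.cos(b),np.sin(b)])
T9=np.array([.5479,-.236,.2575])
# long coordinate rel grip TCP and height rel underside
for nm,v8,z in(('rear sole',97,.003),('rear wing',97,.034),('screw',117,.02),('screw',117,.03),('blade end',122,.034),('blade end',122,.042),('cap end',143,.04),('cap end',143,.048)):
    s=(onz(p8,325,v8,z)[:2]-T8)@l-.0065
    X=lambda dz,s=s,z=z:np.r_[T9[:2]+l9*s,T9[2]-.037+z+dz]
    def tilt(t):
        # rotate about grip point (long 0, height .027)
        h=z-.027;S=s*np.cos(t)-h*np.sin(t);H=s*np.sin(t)+h*np.cos(t)
        return proj(p9,np.r_[T9[:2]+l9*S,T9[2]-.01+H])[0,1].round(0)
    print(nm,z,'long',s.round(3),'rows for tilt -20,-10,0,10,20:',[tilt(np.radians(q)) for q in(-30,-20,-10,0,10,20)])
im=cv2.imread('pics/w9.png');print([(v,im[v,322].tolist()) for v in range(84,215,4)])
E
```

```text
rear sole 0.003 long 0.08 rows for tilt -20,-10,0,10,20: [np.float64(161.0), np.float64(144.0), np.float64(128.0), np.float64(116.0), np.float64(108.0), np.float64(107.0)]
rear wing 0.034 long 0.08 rows for tilt -20,-10,0,10,20: [np.float64(134.0), np.float64(124.0), np.float64(119.0), np.float64(120.0), np.float64(131.0), np.float64(154.0)]
screw 0.02 long 0.069 rows for tilt -20,-10,0,10,20: [np.float64(170.0), np.float64(159.0), np.float64(152.0), np.float64(149.0), np.float64(153.0), np.float64(164.0)]
screw 0.03 long 0.069 rows for tilt -20,-10,0,10,20: [np.float64(161.0), np.float64(153.0), np.float64(149.0), np.float64(152.0), np.float64(162.0), np.float64(181.0)]
blade end 0.034 long 0.067 rows for tilt -20,-10,0,10,20: [np.float64(162.0), np.float64(156.0), np.float64(155.0), np.float64(161.0), np.float64(174.0), np.float64(196.0)]
blade end 0.042 long 0.067 rows for tilt -20,-10,0,10,20: [np.float64(154.0), np.float64(150.0), np.float64(153.0), np.float64(163.0), np.float64(182.0), np.float64(212.0)]
cap end 0.04 long 0.057 rows for tilt -20,-10,0,10,20: [np.float64(181.0),
[... 337 characters left out ...]
(96, [141, 145, 156]), (100, [138, 140, 151]), (104, [136, 138, 148]), (108, [131, 134, 144]), (112, [110, 120, 127]), (116, [133, 148, 158]), (120, [133, 148, 157]), (124, [132, 147, 156]), (128, [132, 145, 154]), (132, [131, 145, 154]), (136, [114, 139, 156]), (140, [98, 159, 194]), (144, [98, 157, 193]), (148, [94, 156, 191]), (152, [122, 143, 157]), (156, [130, 144, 153]), (160, [129, 144, 152]), (164, [129, 141, 150]), (168, [126, 140, 148]), (172, [124, 138, 145]), (176, [124, 138, 144]), (180, [124, 137, 145]), (184, [124, 136, 146]), (188, [126, 138, 147]), (192, [116, 128, 136]), (196, [67, 70, 68]), (200, [71, 73, 73]), (204, [74, 75, 74]), (208, [76, 79, 79]), (212, [74, 78, 77])]
```

```bash
python3 - <<'E'
from h import *
from seg import L
p=L('w10');T=np.array([.5596,-.2408,.0716]);b=np.radians(181);l=np.array([np.cos(b),np.sin(b)])
for nm,s,z in(('rear',.081,.003),('rear wing',.081,.034),('screw',.07,.02),('cap end',.058,.045)):
    def row(t,dz):
        h=z-.027;S=s*np.cos(t)-h*np.sin(t);H=s*np.sin(t)+h*np.cos(t)
        return proj(p,np.r_[T[:2]+l*S,T[2]-.01+H+dz])[0,1].round(0)
    print(nm,'tilt -20,-10,0,10,20',[row(np.radians(q),0) for q in(-20,-10,0,10,20)],'drop 10:',row(0,-.01),row(0,-.03))
im=cv2.imread('pics/w10.png')
for u in(300,322,345):print(u,[(v,im[v,u].tolist()) for v in range(60,260,5)])
np.set_printoptions(linewidth=200)
a=cv2.imread('pics/w9.png',0);c=cv2.imread('pics/w10.png',0)
print(a[150,210:440:4]);print(c[150,210:440:4])
E
```

```text
rear tilt -20,-10,0,10,20 [np.float64(140.0), np.float64(125.0), np.float64(112.0), np.float64(105.0), np.float64(104.0)] drop 10: 112.0 111.0
rear wing tilt -20,-10,0,10,20 [np.float64(120.0), np.float64(114.0), np.float64(115.0), np.float64(126.0), np.float64(150.0)] drop 10: 114.0 113.0
screw tilt -20,-10,0,10,20 [np.float64(156.0), np.float64(149.0), np.float64(146.0), np.float64(150.0), np.float64(162.0)] drop 10: 143.0 139.0
cap end tilt -20,-10,0,10,20 [np.float64(175.0), np.float64(182.0), np.float64(196.0), np.float64(218.0), np.float64(249.0)] drop 10: 189.0 177.0
300 [(60, [61, 58, 57]), (65, [59, 58, 60]), (70, [65, 64, 64]), (75, [67, 67, 67]), (80, [70, 72, 73]), (85, [119, 131, 139]), (90, [122, 134, 142]), (95, [121, 132, 139]), (100, [120, 133, 141]), (105, [121, 134, 141]), (110, [124, 137, 145]), (115, [124, 137, 146]), (120, [124, 138, 144]), (125, [123, 135, 143]), (130, [123, 136, 144]), (135, [128, 141, 149]), (140, [130, 144, 153]), (145, [130, 144, 151]), (150, [130, 144, 151]), (155, [129, 142, 151]), (160, [130, 143, 152]), (165, [130, 144, 154]), (170, [13
[... 2078 characters left out ...]
80, 141, 177]), (215, [80, 138, 172]), (220, [136, 151, 159]), (225, [138, 151, 161]), (230, [126, 139, 146]), (235, [122, 133, 141]), (240, [118, 130, 137]), (245, [123, 135, 143]), (250, [125, 135, 143]), (255, [118, 130, 137])]
[103 112 107 100 105 101 107 108 104 110 109  80  78  74  69 134 143 145 143 140 140 141 144 151 153 155 156 156 154 155 154 151 152 145 149 149 146 148 145 145 135 102 107 106 119 210 210 204 204
 207 210 203 201 193 204 208 225 228]
[116 113 102 107 108 106  75  74  76  71  67  65 126 147 142 140 140 142 143 144 143 143 142 144 144 143 144 145 144 142 142 141 140 140 140 141 141 141 142 143 142 142 144 146 130  70  69  76  82
  79 125 147  92  58  93 166 170 200]
```

The image numbers show the plane has pitched nose-down in the grip, because its rear caught the front rim. Its nose now rests on the bay floor, so I'll shift it clear and lower it until it pivots level.

>>> carry_out --plan '[[[0.02, 0, -0.02, 0], [0.025, 0, 0, 0], [0.025, 0, 0.02, 0], [0.025, 0, 0.04, 0], [0.025, 0, 0.06, 0], [0.025, 0, 0.06, 0]]]'

```text
time_s: 33.05
position: [0.5567, -0.2408, 0.0717]
eef_rot: [-0.03, 3.137, -0.004]
ft_force: [-16.4, 10.8, 56.7]
width: 0.0458
gripper_force: 112.3
```

>>> carry_out --plan '[[[0, 0, -0.05, 0], [0, 0, -0.07, 0], [0, 0, -0.07, 0]]]'

```text
time_s: 33.3
position: [0.5563, -0.2405, 0.0723]
eef_rot: [-0.03, 3.132, -0.008]
ft_force: [5.3, 0.0, 10.1]
width: 0.0457
gripper_force: 106.7
```

>>> carry_out --plan '[[[0, 0, 0, 0], [0, 0, 0.02, 0], [0, 0, 0.04, 0], [0, 0, 0.06, 0], [0, 0, 0.06, 0]]]' --force 25

```text
time_s: 33.72
position: [0.5567, -0.2408, 0.0717]
eef_rot: [-0.03, 3.137, -0.004]
ft_force: [-12.9, 9.8, 51.8]
width: 0.0461
gripper_force: 111.7
```

```bash
python3 snap.py w11; python3 - <<'E'
from h import *
from seg import L
for n in('w10','w11'):
    im=cv2.imread(f'pics/{n}.png');hs=cv2.cvtColor(im,cv2.COLOR_BGR2HSV)
    m=cv2.inRange(hs,(14,110,120),(22,190,255));m[330:]=0
    k,_,st,ce=cv2.connectedComponentsWithStats(m);print(n,[(st[i].tolist(),ce[i].round().tolist()) for i in range(1,k) if st[i,4]>60])
E
```

```text
[ 0.5567 -0.2408  0.0717] [-12.9   9.8  51.8] 0.04613095334511287 33.7167
w10 [([426, 173, 28, 130, 148], [432.0, 234.0]), ([286, 176, 74, 41, 2466], [323.0, 199.0]), ([485, 217, 63, 15, 68], [514.0, 219.0]), ([501, 218, 80, 89, 151], [555.0, 278.0])]
w11 [([286, 178, 74, 42, 2497], [322.0, 201.0]), ([425, 179, 30, 130, 153], [432.0, 239.0]), ([456, 178, 67, 1, 67], [489.0, 178.0]), ([484, 224, 85, 13, 89], [524.0, 225.0]), ([532, 225, 47, 88, 114], [564.0, 276.0]), ([563, 231, 32, 92, 97], [582.0, 278.0])]
```

>>> carry_out --plan '[[[0, 0, -0.06, 0], [0, 0, -0.12, 0], [0.02, 0, -0.2, 0], [0.04, 0, -0.2, 0], [0.04, 0, -0.2, 0]]]'

```text
time_s: 34.18
position: [0.5442, -0.2382, 0.088]
eef_rot: [0.029, -3.138, -0.003]
ft_force: [0.0, 0.4, -6.2]
width: 0.046
gripper_force: 104.5
```

>>> carry_out --plan '[[[0, 0, 0, 0], [0, 0, 0, 0], [0, 0, 0, 0]]]' --fingers 1 --force 40

```text
time_s: 34.43
position: [0.5454, -0.2384, 0.0884]
eef_rot: [0.029, -3.139, -0.002]
ft_force: [0.2, -0.1, -6.4]
width: 0.0459
gripper_force: 104.5
```

```bash
python3 snap.py w12; python3 - <<'E'
from h import *
from seg import L
from rig import r
im=cv2.imread('pics/w12.png');hs=cv2.cvtColor(im,cv2.COLOR_BGR2HSV)
m=cv2.inRange(hs,(14,110,120),(22,190,255));m[330:]=0
k,_,st,ce=cv2.connectedComponentsWithStats(m);print([(st[i].tolist()) for i in range(1,k) if st[i,4]>100])
s=r.sense();T=s['position'];p=L('w12');b=np.radians(181);l=np.array([np.cos(b),np.sin(b)])
for z in(.015,.025):
  for q in range(0,81,10):
    t=np.radians(q);S=.07*np.cos(t)-(z-.027)*np.sin(t);H=.07*np.sin(t)+(z-.027)*np.cos(t)
    X=np.r_[T[:2]+l*S,T[2]-.01+H];print(z,q,proj(p,X)[0].round(),np.linalg.norm(X-p['eye']).round(3))
E
```

```text
[ 0.5454 -0.2384  0.0884] [ 0.2 -0.1 -6.4] 0.04591414810529688 34.4333
[[286, 173, 73, 40, 2359], [411, 195, 26, 120, 140], [453, 237, 92, 78, 184]]
0.015 0 [325. 146.] 0.144
0.015 10 [325. 147.] 0.131
0.015 20 [325. 155.] 0.119
0.015 30 [325. 172.] 0.108
0.015 40 [326. 200.] 0.098
0.015 50 [326. 240.] 0.09
0.015 60 [326. 290.] 0.086
0.015 70 [326. 348.] 0.085
0.015 80 [326. 408.] 0.088
0.025 0 [325. 149.] 0.134
0.025 10 [325. 156.] 0.122
0.025 20 [325. 171.] 0.111
0.025 30 [326. 197.] 0.1
0.025 40 [326. 233.] 0.093
0.025 50 [326. 281.] 0.087
0.025 60 [326. 336.] 0.086
0.025 70 [326. 395.] 0.088
0.025 80 [326. 451.] 0.094
```

>>> carry_out --plan '[[[0, 0, 0.04, 0], [0, 0, 0.08, 0], [0, 0, 0.095, 0], [0, 0, 0.095, 0]]]'

```text
time_s: 34.82
position: [0.5474, -0.2394, 0.0771]
eef_rot: [-0.03, 3.14, -0.001]
ft_force: [1.9, 0.7, 2.9]
width: 0.0459
gripper_force: 105.5
```

>>> carry_out --plan '[[[0, 0, 0, 0], [0, 0, 0, 0], [0, 0, 0, 0]]]' --fingers 0.5 --force 20

```text
time_s: 35.07
position: [0.5475, -0.2394, 0.0769]
eef_rot: [-0.03, 3.139, -0.002]
ft_force: [0.7, 0.8, 4.2]
width: 0.0461
gripper_force: 105.7
```

>>> carry_out --plan '[[[0, 0, 0, 0], [0, 0, 0, 0], [0, 0, 0, 0]]]' --fingers 0.46 --force 20

```text
time_s: 35.32
position: [0.5474, -0.2393, 0.0766]
eef_rot: [-0.03, 3.139, -0.002]
ft_force: [2.9, -0.9, 4.5]
width: 0.0461
gripper_force: 77.3
```

>>> carry_out --plan '[[[0, 0, 0, 0], [0, 0, 0, 0], [0, 0, 0, 0]]]' --fingers 0.456

```text
time_s: 35.57
position: [0.5473, -0.2393, 0.0761]
eef_rot: [-0.03, 3.139, -0.002]
ft_force: [5.4, -1.5, 1.5]
width: 0.0464
gripper_force: 63.1
```

>>> carry_out --plan '[[[-0.02, 0, -0.04, 0], [-0.06, 0, -0.04, 0], [-0.065, 0, -0.04, 0], [-0.065, 0, -0.02, 0]]]'

```text
time_s: 35.9
position: [0.555, -0.2379, 0.0772]
eef_rot: [0.03, -3.139, -0.003]
ft_force: [0.3, 0.0, -6.5]
width: 0.0469
gripper_force: 62.0
```

>>> carry_out --plan '[[[0, 0, 0.02, 0], [0, 0, 0.04, 0], [0, 0, 0.06, 0], [0, 0, 0.08, 0], [0, 0, 0.08, 0]]]' --fingers 0.447

```text
time_s: 36.32
position: [0.5565, -0.2389, 0.0717]
eef_rot: [0.03, -3.14, -0.001]
ft_force: [-7.4, 3.3, 19.3]
width: 0.0468
gripper_force: 32.5
```

>>> carry_out --plan '[[[0, 0, 0.015, 0], [0, 0, 0.03, 0], [0, 0, 0.045, 0], [0, 0, 0.045, 0]]]' --fingers 0.444

```text
time_s: 36.65
position: [0.5593, -0.2393, 0.0677]
eef_rot: [-0.029, 3.137, -0.001]
ft_force: [-7.8, 7.1, 28.2]
width: 0.0478
gripper_force: 25.0
```

```bash
cat > scr.py <<'E'
from h import *
from seg import L
from rig import r
import sys
n=sys.argv[1];im=cv2.imread(f'pics/{n}.png');hs=cv2.cvtColor(im,cv2.COLOR_BGR2HSV)
m=cv2.inRange(hs,(14,90,90),(22,190,255));m[330:]=0
k,_,st,ce=cv2.connectedComponentsWithStats(m);print([(st[i].tolist()) for i in range(1,k) if st[i,4]>100])
E
python3 snap.py w13; python3 scr.py w13
```

```text
[ 0.5593 -0.2393  0.0677] [-7.8  7.1 28.2] 0.04782018163977069 36.65
[[283, 170, 79, 45, 2923], [424, 173, 159, 136, 360], [564, 189, 41, 134, 159], [474, 220, 109, 92, 380]]
```

```bash
python3 - <<'E'
from h import *
from seg import L
im=cv2.imread('pics/w13.png');g=cv2.GaussianBlur(im,(3,3),0)
for u in(300,322,345):print(u,[(v,*g[v,u].tolist()) for v in range(56,100,4)])
print([(v,*g[v,322].tolist()) for v in range(210,330,6)])
p=L('w13');T=np.array([.5593,-.2393,.0677]);b=np.radians(181);l=np.array([np.cos(b),np.sin(b)])
def row(s,z,t):
    S=s*np.cos(t)-(z-.027)*np.sin(t);H=s*np.sin(t)+(z-.027)*np.cos(t)
    return proj(p,np.r_[T[:2]+l*S,T[2]-.01+H])[0,1].round()
for q in(20,30,35,40,45,50,60):
    t=np.radians(q);print(q,'rear sole',row(.081,0,t),row(.081,.006,t),'screw',row(.07,.02,t),'blade',row(.067,.038,t),'cap',row(.058,.045,t))
E
```

```text
300 [(56, 87, 88, 91), (60, 82, 82, 84), (64, 78, 78, 81), (68, 75, 75, 78), (72, 111, 121, 127), (76, 120, 133, 140), (80, 122, 134, 142), (84, 120, 132, 139), (88, 120, 132, 139), (92, 121, 133, 140), (96, 122, 135, 142)]
322 [(56, 135, 137, 146), (60, 133, 136, 145), (64, 131, 134, 144), (68, 130, 133, 142), (72, 126, 137, 145), (76, 126, 139, 147), (80, 127, 139, 148), (84, 125, 138, 146), (88, 125, 138, 147), (92, 126, 139, 146), (96, 125, 139, 147)]
345 [(56, 133, 136, 145), (60, 132, 135, 144), (64, 131, 134, 143), (68, 131, 135, 143), (72, 129, 140, 148), (76, 131, 143, 152), (80, 133, 146, 155), (84, 131, 145, 153), (88, 131, 145, 153), (92, 131, 145, 154), (96, 131, 145, 153)]
[(210, 76, 136, 171), (216, 126, 143, 154), (222, 134, 149, 157), (228, 125, 138, 146), (234, 120, 132, 140), (240, 116, 128, 136), (246, 116, 128, 136), (252, 119, 131, 139), (258, 70, 73, 71), (264, 69, 71, 71), (270, 72, 73, 72), (276, 74, 76, 76), (282, 74, 77, 76), (288, 76, 78, 78), (294, 72, 73, 72), (300, 72, 74, 73), (306, 72, 74, 74), (312, 72, 73, 72), (318, 70, 72, 72), (324, 69, 71, 71)]
20 rear sole 100.0 108.0 screw 162.0 blade 205.0 cap 248.0
30 rear sole 107.0 119.0 screw 183.0 blade 242.0 cap 286.0
35 rear sole 114.0 129.0 screw 198.0 blade 264.0 cap 307.0
40 rear sole 125.0 143.0 screw 216.0 blade 288.0 cap 329.0
45 rear sole 140.0 161.0 screw 236.0 blade 314.0 cap 352.0
50 rear sole 160.0 183.0 screw 260.0 blade 341.0 cap 375.0
60 rear sole 212.0 242.0 screw 313.0 blade 396.0 cap 419.0
```

```bash
cat > tilt.py <<'E'
from h import *
from seg import L
from scipy.optimize import least_squares
def row(p,T,s,z,t,ds,dh):
    b=np.radians(181);l=np.array([np.cos(b),np.sin(b)])
    S=s*np.cos(t)-(z-.027)*np.sin(t)+ds;H=s*np.sin(t)+(z-.027)*np.cos(t)+dh
    return proj(p,np.r_[T[:2]+l*S,T[2]-.01+H])[0,1]
def fit(n,T,rows,t0):
    p=L(n);T=np.array(T)
    f=lambda q:[row(p,T,s,z,q[0],q[1]/100,q[2]/100)-v for (s,z),v in zip(((.081,.0),(.0705,.018),(.058,.042)),rows)]
    o=least_squares(f,[t0,0,0]);print(n,'deg',np.degrees(o.x[0]).round(1),'slide mm',(o.x[1:]*10).round(1),o.cost.round(2))
if __name__=='__main__':
    for t0 in(0,.5):
        fit('w9',[.5479,-.236,.2575],(113,144,196),t0)
        fit('w13',[.5593,-.2393,.0677],(71,192,256),t0)
E
python3 tilt.py
```

```text
w9 deg -7.6 slide mm [ 4.9 38.8] 0.0
w13 deg 113.4 slide mm [94.4 17.2] 0.0
w9 deg -7.6 slide mm [ 4.9 38.8] 0.0
w13 deg 113.4 slide mm [94.4 17.2] 0.0
```

>>> carry_out --plan '[[[0, 0, -0.05, 0], [0, 0, -0.1, 0], [0, 0, -0.2, 0], [0, 0, -0.3, 0], [0, 0, -0.4, 0], [-0.04, 0, -0.45, 0], [-0.075, 0, -0.45, 0], [-0.075, 0, -0.45, 0]]]' --fingers 0.46

```text
time_s: 37.37
position: [0.5685, -0.2386, 0.1272]
eef_rot: [-0.03, 3.14, -0.001]
ft_force: [0.6, 0.9, -5.9]
width: 0.0469
gripper_force: 22.4
```

```bash
python3 snap.py w14; python3 scr.py w14; python3 - <<'E'
import cv2,numpy as np
im=cv2.GaussianBlur(cv2.imread('pics/w14.png'),(3,3),0)
for u in(290,322,350):print(u,[(v,*im[v,u].tolist()) for v in range(30,130,5)])
E
```

```text
[ 0.5685 -0.2386  0.1272] [ 0.6  0.9 -5.9] 0.04691525024736186 37.3667
[[408, 140, 99, 82, 221], [283, 170, 79, 45, 2881], [437, 172, 78, 73, 309], [482, 184, 14, 40, 120], [0, 279, 35, 51, 1193]]
290 [(30, 44, 42, 40), (35, 44, 43, 41), (40, 44, 43, 41), (45, 43, 42, 41), (50, 44, 43, 42), (55, 45, 43, 42), (60, 46, 45, 44), (65, 47, 46, 46), (70, 68, 72, 75), (75, 122, 135, 142), (80, 125, 139, 146), (85, 125, 138, 144), (90, 125, 137, 145), (95, 123, 136, 145), (100, 124, 136, 144), (105, 124, 136, 144), (110, 124, 137, 145), (115, 124, 137, 145), (120, 124, 137, 145), (125, 130, 143, 152)]
322 [(30, 156, 158, 168), (35, 149, 151, 161), (40, 144, 146, 157), (45, 144, 146, 157), (50, 140, 143, 153), (55, 137, 140, 150), (60, 134, 137, 147), (65, 82, 85, 87), (70, 92, 97, 102), (75, 132, 145, 154), (80, 133, 146, 155), (85, 132, 146, 155), (90, 133, 146, 155), (95, 133, 147, 156), (100, 131, 144, 154), (105, 131, 145, 154), (110, 134, 148, 156), (115, 137, 152, 161), (120, 138, 153, 162), (125, 139, 153, 162)]
350 [(30, 117, 119, 129), (35, 114, 116, 126), (40, 114, 117, 127), (45, 112, 115, 126), (50, 108, 110, 119), (55, 101, 103, 111), (60, 97, 99, 105), (65, 79, 82, 85), (70, 90, 95, 99), (75, 136, 151, 159), (80, 140, 155, 164), (85, 139, 154, 163), (90, 139, 153, 161), (95, 137, 152, 161), (100, 136, 150, 159), (105, 135, 150, 160), (110, 134, 149, 158), (115, 134, 149, 158), (120, 136, 150, 160), (125, 136, 151, 161)]
```

>>> carry_out --plan '[[[0, 0, 0, 0], [0, 0, 0, 0], [0, 0, -0.1, 0], [0, 0, -0.3, 0], [0, 0, -0.5, 0], [0, 0, -0.7, 0], [0, 0, -0.85, 0], [0, 0, -0.9, 0], [0, 0, -0.9, 0]]]' --fingers 1 --force 80

```text
time_s: 38.17
position: [0.5685, -0.2392, 0.2651]
eef_rot: [-0.029, 3.137, -0.004]
ft_force: [0.2, -0.0, -5.3]
width: 0.0465
gripper_force: 85.9
```

>>> carry_out --plan '[[[0.05, 0.15, 0, 0], [0.1, 0.35, 0, 0], [0.15, 0.55, 0, 0], [0.2, 0.75, 0, 0], [0.25, 0.95, 0, 0], [0.25, 1, 0, 0], [0.25, 1, 0, 0]]]'

```text
time_s: 38.75
position: [0.5247, -0.0863, 0.259]
eef_rot: [0.034, -3.136, -0.004]
ft_force: [-0.4, -0.5, -5.7]
width: 0.0461
gripper_force: 85.7
```

>>> carry_out --plan '[[[0.05, 0.15, 0, 0], [0.1, 0.35, 0, 0], [0.15, 0.55, 0, 0], [0.2, 0.75, 0, 0], [0.25, 0.95, 0, 0], [0.25, 1, 0, 0], [0.25, 1, 0, 0]]]'

```text
time_s: 39.33
position: [0.4858, 0.0612, 0.2607]
eef_rot: [0.034, -3.139, -0.0]
ft_force: [-0.4, -0.9, -5.3]
width: 0.0462
gripper_force: 85.7
```

>>> carry_out --plan '[[[0.05, 0.15, 0, 0], [0.1, 0.35, 0, 0], [0.15, 0.55, 0, 0], [0.2, 0.75, 0.1, 0], [0.24, 0.95, 0.3, 0], [0.24, 0.97, 0.5, 0], [0.24, 0.97, 0.7, 0], [0.24, 0.97, 0.9, 0], [0.24, 0.97, 0.95, 0], [0.24, 0.97, 0.95, 0]]]'

```text
time_s: 40.17
position: [0.4454, 0.2028, 0.1161]
eef_rot: [0.028, -3.133, 0.005]
ft_force: [-0.7, 0.1, -6.0]
width: 0.0465
gripper_force: 85.6
```

>>> carry_out --plan '[[[0, 0, 0.1, 0], [0, 0, 0.2, 0], [0, 0, 0.27, 0], [0, 0, 0.27, 0]]]'

```text
time_s: 40.5
position: [0.4478, 0.204, 0.0788]
eef_rot: [0.028, -3.14, 0.001]
ft_force: [-1.4, -0.0, -6.9]
width: 0.0462
gripper_force: 85.6
```

>>> carry_out --plan '[[[0, 0, 0.02, 0], [0, 0, 0.04, 0], [0, 0, 0.06, 0], [0, 0, 0.07, 0], [0, 0, 0.07, 0]]]'

```text
time_s: 40.92
position: [0.4479, 0.2049, 0.069]
eef_rot: [-0.03, 3.141, -0.0]
ft_force: [-0.6, -0.1, -6.5]
width: 0.0464
gripper_force: 85.7
```

>>> carry_out --plan '[[[0, 0, 0.02, 0], [0, 0, 0.04, 0], [0, 0, 0.06, 0], [0, 0, 0.07, 0], [0, 0, 0.07, 0]]]'

```text
time_s: 41.33
position: [0.448, 0.2052, 0.0613]
eef_rot: [0.03, -3.139, 0.001]
ft_force: [-9.7, -2.5, 16.2]
width: 0.0464
gripper_force: 88.6
```

>>> carry_out --plan '[[[0, 0, 0, 0], [0, 0, 0, 0], [0, 0, 0.02, 0], [0, 0, 0.04, 0], [0, 0, 0.06, 0], [0, 0, 0.06, 0]]]' --fingers 0.447

```text
time_s: 41.83
position: [0.4478, 0.2051, 0.049]
eef_rot: [-0.03, 3.141, 0.001]
ft_force: [-2.7, 1.3, -0.8]
width: 0.0474
gripper_force: 33.0
```

```bash
python3 snap.py w15; python3 scr.py w15; python3 - <<'E'
import cv2,numpy as np
im=cv2.GaussianBlur(cv2.imread('pics/w15.png'),(3,3),0)
for u in(322,):print(u,[(v,*im[v,u].tolist()) for v in range(30,300,6)])
E
```

```text
[0.4478 0.2051 0.049 ] [-2.7  1.3 -0.8] 0.04735381899306078 41.8333
[[66, 0, 120, 68, 4296], [272, 0, 273, 48, 6988], [581, 0, 59, 77, 2515], [539, 12, 31, 18, 239], [506, 29, 61, 49, 1212], [376, 38, 82, 62, 1713], [456, 83, 62, 41, 788], [168, 88, 55, 32, 589], [396, 109, 244, 221, 34016], [71, 115, 103, 77, 1941], [290, 126, 65, 27, 368], [155, 140, 91, 122, 4502], [41, 146, 35, 19, 209], [0, 152, 41, 15, 321], [25, 189, 59, 19, 539], [21, 216, 69, 19, 641], [167, 251, 82, 39, 1601], [53, 284, 53, 7, 175], [48, 297, 64, 19, 340], [553, 321, 37, 9, 194]]
322 [(30, 118, 156, 187), (36, 119, 157, 185), (42, 121, 159, 185), (48, 122, 157, 183), (54, 118, 152, 178), (60, 122, 157, 183), (66, 130, 165, 192), (72, 135, 168, 194), (78, 209, 230, 240), (84, 217, 234, 243), (90, 218, 235, 244), (96, 217, 234, 243), (102, 218, 235, 243), (108, 223, 240, 247), (114, 225, 241, 248), (120, 225, 242, 248), (126, 125, 173, 205), (132, 144, 236, 252), (138, 146, 239, 254), (144, 142, 236, 253), (150, 141, 232, 252), (156, 191, 214, 226), (162, 202, 223, 233), (168, 198, 221, 229), (174, 194, 217, 226), (180, 190, 213, 223), (186, 190, 214, 224), (192, 190, 213, 223), (198, 161, 180, 191), (204, 80, 83, 83), (210, 100, 103, 105), (216, 107, 111, 111), (222, 118, 123, 124), (228, 114, 118, 120), (234, 112, 116, 116), (240, 113, 117, 118), (246, 114, 117, 118), (252, 113, 117, 117), (258, 110, 115, 115), (264, 111, 115, 115), (270, 108, 112, 113), (276, 106, 113, 112), (282, 107, 113, 112), (288, 107, 111, 111), (294, 104, 109, 108)]
```

>>> carry_out --plan '[[[0, 0, 0.02, 0], [0, 0, 0.04, 0], [0, 0, 0.06, 0], [0, 0, 0.075, 0], [0, 0, 0.075, 0]]]'

```text
time_s: 42.3
position: [0.4475, 0.2047, 0.0372]
eef_rot: [0.03, -3.141, 0.001]
ft_force: [-1.1, 0.1, -3.5]
width: 0.0473
gripper_force: 32.4
```

>>> carry_out --plan '[[[0, 0, 0.02, 0], [0, 0, 0.04, 0], [0, 0, 0.05, 0], [0, 0, 0.05, 0]]]'

```text
time_s: 42.63
position: [0.4483, 0.2049, 0.0345]
eef_rot: [0.03, -3.138, 0.002]
ft_force: [-13.3, -3.8, 28.8]
width: 0.0476
gripper_force: 35.6
```

>>> carry_out --plan '[[[0, 0, 0, 0], [0, 0, 0, 0], [0, 0, 0, 0], [0, 0, 0, 0], [0, 0, -0.2, 0], [0, 0, -0.4, 0], [0, 0, -0.6, 0], [0, 0, -0.65, 0], [0, 0, -0.65, 0]]]' --fingers 0.12

```text
time_s: 43.38
position: [0.4506, 0.2057, 0.1312]
eef_rot: [-0.03, 3.135, 0.003]
ft_force: [0.0, 0.9, 0.1]
width: 0.0747
gripper_force: 0.0
```

```bash
python3 snap.py w16; python3 - <<'E'
import cv2,numpy as np
im=cv2.GaussianBlur(cv2.imread('pics/w16.png'),(3,3),0)
print([(v,*im[v,322].tolist()) for v in range(60,420,8)])
for v in(150,220,280): print(v,im[v,230:410:6].sum(1)//3)
E
```

```text
[0.4506 0.2057 0.1312] [0.  0.9 0.1] 0.07470575556282417 43.3833
[(60, 117, 150, 175), (68, 116, 149, 175), (76, 121, 155, 182), (84, 126, 163, 190), (92, 211, 230, 239), (100, 201, 228, 240), (108, 144, 211, 237), (116, 200, 222, 231), (124, 192, 216, 227), (132, 171, 192, 205), (140, 125, 134, 139), (148, 118, 125, 129), (156, 118, 124, 126), (164, 115, 121, 122), (172, 112, 117, 118), (180, 113, 118, 118), (188, 112, 116, 116), (196, 107, 112, 112), (204, 104, 108, 108), (212, 103, 106, 105), (220, 102, 106, 106), (228, 105, 109, 110), (236, 106, 111, 112), (244, 134, 147, 155), (252, 98, 108, 114), (260, 111, 124, 132), (268, 100, 111, 118), (276, 30, 43, 65), (284, 28, 40, 62), (292, 31, 45, 69), (300, 49, 81, 128), (308, 59, 97, 154), (316, 54, 87, 141), (324, 131, 173, 202), (332, 128, 166, 193), (340, 140, 184, 215), (348, 130, 174, 204), (356, 130, 172, 202), (364, 119, 156, 184), (372, 120, 156, 183), (380, 123, 160, 188), (388, 132, 174, 203), (396, 130, 174, 205), (404, 127, 171, 201), (412, 127, 170, 200)]
150 [149 151 154 149 149 144 150 147  70  70 116 119 119 120 123 123 122 120
 126 129 128 111 132 151 146 150 151 153 153 157]
220 [ 73  73  76  77 117 129 152 144  76 130  81 106 105 102 106 105 104 105
 107 107 103  98 154 168 164 157 161 157 154 155]
280 [ 77  78  78  80  77  78  78  79  81  61  53 110 114  80  44  44  47  74
 120 120  67  63 145 153 148 148 151 151 146 147]
```

```bash
python3 - <<'E'
from h import *
from seg import L
im=cv2.imread('pics/w16.png');g=cv2.GaussianBlur(im,(3,3),0).astype(int)
p=L('w16');T=np.array([.4506,.2057])
for v in(88,90,92): print('rear',v,(onz(p,322,v,.003)[:2]-T).round(4))
for v in(318,321): print('nose',v,(onz(p,322,v,.003)[:2]-T).round(4))
for v in(110,150,220,280,310):
    e=np.abs(np.diff(g[v].sum(1)))[250:400];i=np.where(e>60)[0]+250;print(v,i.tolist())
E
```

```text
rear 88 [-0.0925 -0.0027]
rear 90 [-0.0914 -0.0027]
rear 92 [-0.0902 -0.0027]
nose 318 [0.0685 0.0003]
nose 321 [0.0711 0.0004]
110 [280, 281, 359]
150 [274]
220 [273]
280 [357, 358]
310 [292, 293, 294, 303, 304, 305, 336, 337, 338, 345, 346, 347, 348, 354]
```

>>> carry_out --plan '[[[0.04, -0.007, 0.15, 0], [0.07, -0.007, 0.3, 0], [0.07, -0.007, 0.45, 0], [0.07, -0.007, 0.6, 0], [0.07, -0.007, 0.66, 0], [0.07, -0.007, 0.67, 0], [0.07, -0.007, 0.67, 0], [0.07, -0.007, 0.67, 0]]]'

```text
time_s: 44.1
position: [0.4379, 0.2038, 0.028]
eef_rot: [-0.03, 3.141, 0.0]
ft_force: [0.2, 0.0, 0.5]
width: 0.0752
gripper_force: 0.0
```

>>> carry_out --plan '[[[0, 0, 0, 0], [0, 0, 0, 0], [0, 0, 0, 0], [0, 0, 0, 0], [0, 0, 0, 0], [0, 0, 0, 0]]]' --fingers 1 --force 110

```text
time_s: 44.6
position: [0.4389, 0.2043, 0.0295]
eef_rot: [-0.03, 3.138, 0.002]
ft_force: [-1.1, -0.1, 6.3]
width: 0.0464
gripper_force: 114.2
```

>>> carry_out --plan '[[[0, 0, -0.1, 0], [0, 0, -0.25, 0], [0, 0, -0.45, 0], [0, 0, -0.7, 0], [0, 0, -0.9, 0], [0, 0, -1, 0], [0, 0, -1, 0], [0, 0, -1, 0]]]'

```text
time_s: 45.27
position: [0.4371, 0.2035, 0.1775]
eef_rot: [-0.03, 3.141, 0.0]
ft_force: [0.1, 0.7, -8.2]
width: 0.046
gripper_force: 115.1
```

```bash
python3 snap.py w17; python3 - <<'E'
import cv2,numpy as np
im=cv2.GaussianBlur(cv2.imread('pics/w17.png'),(3,3),0)
print([(v,*im[v,322].tolist()) for v in range(90,220,4)])
E
```

```text
[0.4371 0.2035 0.1775] [ 0.1  0.7 -8.2] 0.04602286606550145 45.2667
[(90, 121, 156, 183), (94, 118, 153, 179), (98, 123, 160, 187), (102, 127, 165, 194), (106, 134, 175, 205), (110, 130, 168, 197), (114, 117, 150, 176), (118, 149, 175, 192), (122, 223, 239, 247), (126, 223, 240, 247), (130, 222, 239, 247), (134, 221, 238, 246), (138, 220, 238, 246), (142, 222, 240, 247), (146, 157, 198, 224), (150, 154, 247, 255), (154, 156, 249, 255), (158, 152, 248, 255), (162, 141, 218, 242), (166, 190, 213, 224), (170, 219, 235, 243), (174, 216, 232, 241), (178, 215, 232, 240), (182, 211, 230, 238), (186, 206, 226, 234), (190, 206, 226, 235), (194, 207, 227, 236), (198, 208, 227, 236), (202, 207, 226, 236), (206, 165, 184, 194), (210, 75, 77, 77), (214, 93, 96, 96), (218, 98, 102, 102)]
```

```bash
python3 - <<'E'
from h import *
from seg import L
p=L('w17');T=np.array([.4371,.2035])
print([(v,(onz(p,322,v,.1775-.0295+.003)[:2]-T).round(4)) for v in(116,118,120)])
# well front/back edges from o2 view (w3) : scan column for edges right bay & middle
p3=L('w3')
k=640/560
for nm,uv,z in(('front wall top inner, left bay',(385,101),.075),('front wall top inner right bay',(190,107),.075),('floor/back edge',(190,239),.006),('floor/back edge L',(370,238),.006),('back rim',(190,262),.075),('floor front R',(190,107),.006)):
    print(nm,onz(p3,uv[0]*k,uv[1]*k,z)[:2].round(4))
E
```

```text
[(116, array([-0.0801, -0.0025])), (118, array([-0.0794, -0.0025])), (120, array([-0.0787, -0.0025]))]
front wall top inner, left bay [ 0.465  -0.1434]
front wall top inner right bay [ 0.4704 -0.326 ]
floor/back edge [ 0.6384 -0.3592]
floor/back edge L [ 0.6369 -0.1255]
back rim [ 0.6342 -0.3408]
floor front R [ 0.4736 -0.3444]
```

>>> carry_out --plan '[[[-0.05, -0.15, -0.15, 0], [-0.1, -0.35, -0.3, 0], [-0.15, -0.55, -0.45, 0], [-0.2, -0.75, -0.5, 0], [-0.25, -0.95, -0.5, 0], [-0.25, -1, -0.5, 0], [-0.25, -1, -0.5, 0]]]'

```text
time_s: 45.9
position: [0.4762, 0.0523, 0.2495]
eef_rot: [0.024, -3.135, 0.001]
ft_force: [0.2, -0.1, -6.1]
width: 0.0459
gripper_force: 116.1
```

>>> carry_out --plan '[[[-0.05, -0.15, 0, 0], [-0.1, -0.35, 0, 0], [-0.15, -0.55, 0, 0], [-0.2, -0.75, 0, 0], [-0.25, -0.95, 0, 0], [-0.25, -1, 0, 0], [-0.25, -1, 0, 0]]]'

```text
time_s: 46.48
position: [0.517, -0.0956, 0.2499]
eef_rot: [0.026, -3.137, -0.002]
ft_force: [-1.0, 1.0, -6.1]
width: 0.046
gripper_force: 116.3
```

>>> carry_out --plan '[[[-0.05, -0.15, 0, 0], [-0.1, -0.35, 0, 0], [-0.15, -0.55, 0, 0], [-0.2, -0.75, 0, 0], [-0.24, -0.9, 0, 0], [-0.24, -0.955, 0, 0], [-0.24, -0.955, 0, 0], [-0.24, -0.955, 0, 0], [-0.24, -0.955, 0, 0]]]'

```text
time_s: 47.23
position: [0.5561, -0.2349, 0.2514]
eef_rot: [0.032, -3.139, -0.005]
ft_force: [0.1, 0.5, -6.2]
width: 0.0462
gripper_force: 116.3
```

>>> carry_out --plan '[[[0, -0.02, 0.2, 0], [0, -0.02, 0.4, 0], [0, -0.02, 0.6, 0], [0, -0.02, 0.8, 0], [0, -0.02, 0.84, 0], [0, -0.02, 0.84, 0], [0, -0.02, 0.84, 0], [0, -0.02, 0.84, 0]]]'

```text
time_s: 47.9
position: [0.5589, -0.2409, 0.1297]
eef_rot: [-0.031, 3.137, -0.004]
ft_force: [1.3, 0.0, -5.3]
width: 0.0461
gripper_force: 116.2
```

```bash
python3 snap.py w18; python3 - <<'E'
from h import *
from seg import L
im=cv2.GaussianBlur(cv2.imread('pics/w18.png'),(3,3),0)
for u in (270,322,375,420):print(u,[(v,*im[v,u].tolist()) for v in range(60,130,4)])
p=L('w18')
print([(v,onz(p,322,v,.1258-.0295+.003)[0].round(4),onz(p,322,v,.075)[0].round(4)) for v in(80,90,100,110,118,126)])
E
```

```text
[ 0.5589 -0.2409  0.1297] [ 1.3  0.  -5.3] 0.04610736616995802 47.9
270 [(60, 56, 54, 53), (64, 55, 53, 53), (68, 55, 54, 52), (72, 55, 53, 50), (76, 54, 53, 51), (80, 54, 53, 52), (84, 53, 52, 51), (88, 50, 49, 48), (92, 47, 46, 46), (96, 89, 90, 94), (100, 103, 104, 109), (104, 114, 115, 120), (108, 107, 107, 112), (112, 108, 108, 113), (116, 111, 113, 118), (120, 123, 135, 143), (124, 125, 138, 146), (128, 123, 136, 144)]
322 [(60, 138, 140, 151), (64, 133, 135, 146), (68, 130, 133, 144), (72, 132, 134, 145), (76, 130, 132, 142), (80, 129, 131, 142), (84, 127, 130, 140), (88, 80, 81, 85), (92, 64, 65, 66), (96, 94, 94, 99), (100, 103, 104, 109), (104, 102, 101, 106), (108, 96, 97, 101), (112, 96, 97, 101), (116, 100, 103, 108), (120, 129, 142, 151), (124, 132, 145, 154), (128, 131, 145, 155)]
375 [(60, 66, 67, 75), (64, 67, 68, 75), (68, 68, 69, 76), (72, 69, 70, 76), (76, 69, 70, 75), (80, 68, 69, 74), (84, 67, 68, 72), (88, 63, 64, 67), (92, 60, 61, 62), (96, 96, 97, 102), (100, 100, 101, 106), (104, 102, 102, 107), (108, 146, 147, 154), (112, 201, 203, 214), (116, 214, 216, 224), (120, 138, 152, 160), (124, 138, 152, 161), (128, 136, 150, 159)]
420 [(60, 56, 55, 55), (64, 56, 54, 53), (68, 55, 54, 51), (72, 55, 53, 51), (76, 53, 51, 50), (80, 53, 51, 51), (84, 50, 49, 47), (88, 46, 44, 44), (92, 44, 42, 41), (96, 101, 101, 106), (100, 107, 108, 113), (104, 106, 106, 111), (108, 191, 193, 202), (112, 210, 212, 222), (116, 211, 213, 222), (120, 218, 220, 227), (124, 221, 222, 230), (128, 204, 206, 217)]
[(80, np.float64(0.4664), np.float64(0.4652)), (90, np.float64(0.4698), np.float64(0.4692)), (100, np.float64(0.4733), np.float64(0.4733)), (110, np.float64(0.4769), np.float64(0.4774)), (118, np.float64(0.4798), np.float64(0.4807)), (126, np.float64(0.4827), np.float64(0.4841))]
```

>>> carry_out --plan '[[[0.03, 0.01, 0, 0], [0.03, 0.01, 0.05, 0], [0.03, 0.01, 0.1, 0], [0.03, 0.01, 0.15, 0], [0.03, 0.01, 0.2, 0], [0.03, 0.01, 0.25, 0], [0.03, 0.01, 0.25, 0], [0.03, 0.01, 0.25, 0]]]'

```text
time_s: 48.62
position: [0.5515, -0.2385, 0.0878]
eef_rot: [0.03, -3.139, -0.002]
ft_force: [0.5, -0.4, -5.4]
width: 0.0463
gripper_force: 116.4
```

>>> carry_out --plan '[[[0, 0, 0.05, 0], [0, 0, 0.1, 0], [0, 0, 0.15, 0], [0, 0, 0.2, 0], [0, 0, 0.22, 0], [0, 0, 0.22, 0]]]'

```text
time_s: 49.12
position: [0.5511, -0.2383, 0.0544]
eef_rot: [0.03, -3.139, -0.003]
ft_force: [0.8, 0.7, -5.6]
width: 0.0463
gripper_force: 116.4
```

>>> carry_out --plan '[[[0, 0, 0.04, 0], [0, 0, 0.08, 0], [0, 0, 0.1, 0], [0, 0, 0.115, 0], [0, 0, 0.115, 0], [0, 0, 0.115, 0]]]'

```text
time_s: 49.62
position: [0.5522, -0.239, 0.0388]
eef_rot: [0.03, -3.141, -0.0]
ft_force: [0.2, 0.6, -5.4]
width: 0.0461
gripper_force: 116.4
```

>>> carry_out --plan '[[[0, 0, 0.01, 0], [0, 0, 0.02, 0], [0, 0, 0.03, 0], [0, 0, 0.03, 0]]]'

```text
time_s: 49.95
position: [0.5527, -0.2393, 0.0356]
eef_rot: [-0.03, 3.141, -0.0]
ft_force: [-2.4, 1.3, 1.4]
width: 0.0466
gripper_force: 117.0
```

>>> carry_out --plan '[[[0, 0, -0.003, 0], [0, 0, -0.003, 0], [0, 0, -0.003, 0], [0, 0, -0.05, 0], [0, 0, -0.15, 0], [0, 0, -0.35, 0], [0, 0, -0.6, 0], [0, 0, -0.85, 0], [0, 0, -1, 0], [0, 0, -1, 0]]]' --fingers 0.37

```text
time_s: 50.78
position: [0.5568, -0.2415, 0.1933]
eef_rot: [-0.03, 3.128, -0.012]
ft_force: [0.8, -2.0, 0.9]
width: 0.0541
gripper_force: 0.0
```

```bash
python3 snap.py w19; python3 - <<'E'
from h import *
from seg import L
im=cv2.GaussianBlur(cv2.imread('pics/w19.png'),(3,3),0)
print([(v,*im[v,322].tolist()) for v in range(60,300,8)])
p=L('w19');print([(v,onz(p,322,v,.012)[0].round(4)) for v in range(100,320,20)])
print([(u,*im[170,u].tolist()) for u in range(180,470,8)])
E
```

```text
[ 0.5568 -0.2415  0.1933] [ 0.8 -2.   0.9] 0.05413677603892465 50.7833
[(60, 152, 159, 168), (68, 143, 145, 158), (76, 135, 137, 149), (84, 134, 137, 147), (92, 112, 114, 122), (100, 109, 111, 117), (108, 135, 149, 158), (116, 97, 156, 192), (124, 131, 144, 152), (132, 121, 134, 142), (140, 85, 88, 91), (148, 86, 89, 91), (156, 84, 88, 89), (164, 82, 85, 86), (172, 80, 83, 83), (180, 78, 80, 80), (188, 76, 78, 78), (196, 73, 74, 74), (204, 75, 78, 77), (212, 75, 77, 76), (220, 80, 83, 82), (228, 151, 166, 176), (236, 137, 152, 161), (244, 140, 155, 164), (252, 131, 146, 157), (260, 41, 59, 88), (268, 66, 104, 161), (276, 78, 123, 192), (284, 74, 115, 183), (292, 131, 131, 138)]
[(100, np.float64(0.4722)), (120, np.float64(0.4866)), (140, np.float64(0.5013)), (160, np.float64(0.5167)), (180, np.float64(0.5325)), (200, np.float64(0.549)), (220, np.float64(0.566)), (240, np.float64(0.5837)), (260, np.float64(0.6021)), (280, np.float64(0.6212)), (300, np.float64(0.6411))]
[(180, 100, 101, 104), (188, 99, 99, 104), (196, 105, 105, 109), (204, 181, 182, 191), (212, 221, 222, 230), (220, 210, 212, 221), (228, 217, 219, 226), (236, 138, 138, 146), (244, 108, 108, 114), (252, 109, 109, 114), (260, 108, 108, 113), (268, 106, 105, 111), (276, 73, 73, 73), (284, 108, 109, 114), (292, 104, 104, 109), (300, 89, 93, 95), (308, 82, 84, 85), (316, 83, 85, 86), (324, 79, 82, 82), (332, 78, 79, 79), (340, 78, 80, 79), (348, 76, 78, 77), (356, 144, 151, 152), (364, 220, 221, 228), (372, 218, 219, 226), (380, 116, 116, 122), (388, 143, 145, 147), (396, 0, 146, 189), (404, 0, 246, 255), (412, 0, 255, 255), (420, 0, 255, 255), (428, 23, 215, 236), (436, 17, 217, 238), (444, 16, 224, 243), (452, 15, 229, 246), (460, 14, 233, 248), (468, 14, 238, 251)]
```

>>> carry_out --plan '[[[0.1, 0.15, -0.1, 0], [0.2, 0.35, -0.3, 0], [0.3, 0.6, -0.4, 0], [0.4, 0.85, -0.5, 0], [0.5, 1, -0.5, 0], [0.5, 1, -0.5, 0], [0.5, 1, -0.5, 0]]]' --fingers 0

```text
time_s: 51.42
position: [0.4733, -0.0891, 0.2584]
eef_rot: [0.033, -3.14, -0.0]
ft_force: [-0.0, -0.6, -0.3]
width: 0.0856
gripper_force: 0.0
```

>>> carry_out --plan '[[[0.03, 0.25, 0, 0], [0.06, 0.5, 0, 0], [0.1, 0.75, 0, 0], [0.1, 1, 0, 0], [0.1, 1, 0, 0], [0.1, 1, 0, 0]]]'

```text
time_s: 51.92
position: [0.4566, 0.06, 0.2582]
eef_rot: [0.035, -3.14, 0.001]
ft_force: [-0.6, 0.0, -0.3]
width: 0.0854
gripper_force: 0.0
```

>>> carry_out --plan '[[[0, 0.25, 0, 0], [0, 0.5, 0, 0], [0, 0.75, 0, 0], [0, 1, 0, 0], [0, 1, 0, 0], [0, 1, 0, 0], [0, 1, 0, 0]]]'

```text
time_s: 52.5
position: [0.4544, 0.2077, 0.2585]
eef_rot: [0.028, -3.14, 0.003]
ft_force: [-0.5, -0.1, 1.2]
width: 0.0852
gripper_force: 0.0
```

```bash
python3 snap.py w20; python3 - <<'E'
from h import *
from seg import L
im=cv2.GaussianBlur(cv2.imread('pics/w20.png'),(3,3),0);p=L('w20')
q=proj(p,[[.394,.366,.038],[.36,.31,.038],[.43,.31,.038],[.36,.42,.038],[.43,.42,.038]]);print(q.round())
c=q[0].astype(int);hs=cv2.cvtColor(im,cv2.COLOR_BGR2HSV)
print([hs[c[1]+dy,c[0]+dx].tolist() for dy in(-20,0,20) for dx in(-30,0,30)])
print([(u,*hs[c[1],u].tolist()) for u in range(max(0,c[0]-140),min(640,c[0]+140),10)])
E
```

```text
[0.4544 0.2077 0.2585] [-0.5 -0.1  1.2] 0.08515008136318229 52.5
[[507. 137.]
 [448.  94.]
 [438. 176.]
 [578.  96.]
 [560. 179.]]
[[14, 148, 225], [14, 148, 225], [14, 148, 225], [14, 149, 224], [14, 149, 224], [14, 148, 225], [14, 150, 221], [14, 148, 222], [14, 148, 223]]
[(366, 18, 93, 173), (376, 17, 90, 175), (386, 17, 92, 177), (396, 17, 88, 160), (406, 17, 95, 180), (416, 17, 96, 186), (426, 18, 94, 87), (436, 16, 126, 85), (446, 14, 149, 206), (456, 14, 148, 225), (466, 14, 149, 224), (476, 14, 149, 224), (486, 14, 148, 224), (496, 14, 147, 224), (506, 14, 149, 224), (516, 14, 149, 223), (526, 14, 148, 225), (536, 14, 148, 225), (546, 14, 150, 225), (556, 14, 149, 224), (566, 14, 147, 225), (576, 18, 94, 166), (586, 18, 96, 180), (596, 17, 89, 161), (606, 17, 89, 155), (616, 17, 88, 148), (626, 17, 89, 155), (636, 17, 90, 158)]
```

```bash
cat > sand.py <<'E'
import sys
from h import *
from seg import L
def go(n):
    im=cv2.GaussianBlur(cv2.imread(f'pics/{n}.png'),(3,3),0);p=L(n)
    hs=cv2.cvtColor(im,cv2.COLOR_BGR2HSV)
    m=cv2.inRange(hs,(12,138,214),(15,170,255));m=cv2.morphologyEx(m,cv2.MORPH_OPEN,np.ones((3,3)))
    c=max(cv2.findContours(m,cv2.RETR_EXTERNAL,cv2.CHAIN_APPROX_NONE)[0],key=cv2.contourArea)
    P=np.array([onz(p,*q,.038)[:2] for q in cv2.convexHull(c)[:,0]])
    print(cv2.boundingRect(c),cv2.contourArea(c),cv2.minAreaRect((P*1000).astype(np.float32)))
go(sys.argv[1])
E
python3 sand.py w20
```

```text
(446, 92, 133, 81) 8899.0 ((391.25640869140625, 368.0660095214844), (60.76676940917969, 109.48253631591797), 5.335386276245117)
```

>>> carry_out --plan '[[[0.1, 0.25, 0, 0], [0.2, 0.5, 0, 0], [0.3, 0.75, 0, 0], [0.402, 1, 0, 0], [0.402, 1, 0, 0], [0.402, 1, 0, 0]]]'

```text
time_s: 53.05
position: [0.3908, 0.3579, 0.2592]
eef_rot: [-0.032, 3.141, -0.001]
ft_force: [-0.7, -0.0, -0.2]
width: 0.0852
gripper_force: 0.0
```

>>> carry_out --plan '[[[0, 0.077, 0, 0.035], [0, 0.077, 0, 0.07], [0, 0.077, 0, 0.11], [0, 0.077, 0, 0.145], [0, 0.077, 0, 0.18], [0, 0.077, 0, 0.22], [0, 0.077, 0, 0.255], [0, 0.077, 0, 0.29], [0, 0.077, 0, 0.33], [0, 0.077, 0, 0.36]]]'

```text
time_s: 53.88
position: [0.3922, 0.3668, 0.2592]
eef_rot: [1.671, 2.659, -0.001]
ft_force: [0.3, 0.5, -0.1]
width: 0.0853
gripper_force: 0.0
```

>>> carry_out --plan '[[[0, 0, 0, 0.035], [0, 0, 0, 0.07], [0, 0, 0.1, 0.1], [0, 0, 0.25, 0.116], [0, 0, 0.4, 0.116], [0, 0, 0.6, 0.116], [0, 0, 0.7, 0.116], [0, 0, 0.7, 0.116], [0, 0, 0.7, 0.116]]]'

```text
time_s: 54.63
position: [0.3911, 0.3672, 0.1535]
eef_rot: [2.118, 2.32, -0.005]
ft_force: [0.2, 0.0, 0.4]
width: 0.0852
gripper_force: 0.0
```

```bash
python3 snap.py w21; python3 sand.py w21; python3 - <<'E'
from rig import r
from h import *
S=r.camera_params('scene');D=r.camera_params('side');print('teal',onz(S,200,247,0)[:2],onz(D,425,360,0)[:2])
s=r.sense();y=R.from_rotvec(s['eef_rot']).apply([0,1,0]);print(np.degrees(np.arctan2(y[1],y[0])))
E
```

```text
[0.3911 0.3672 0.1535] [0.2 0.  0.4] 0.08520767019590435 54.6333
(275, 150, 100, 121) 10752.0 ((390.2474670410156, 382.8298645019531), (61.46310043334961, 80.0595932006836), 5.25630521774292)
teal [0.24711356 0.30431282] [0.23668261 0.27758577]
5.249814352917568
```

>>> carry_out --plan '[[[0, 0, 0.2, 0], [0, 0, 0.4, 0], [0, 0, 0.6, 0], [0, 0, 0.75, 0], [0, 0, 0.82, 0], [0, 0, 0.83, 0], [0, 0, 0.83, 0], [0, 0, 0.83, 0]]]'

```text
time_s: 55.35
position: [0.3924, 0.3707, 0.0322]
eef_rot: [2.114, 2.323, 0.006]
ft_force: [0.1, 0.4, 0.4]
width: 0.0856
gripper_force: 0.0
```

>>> carry_out --plan '[[[0, 0, 0, 0], [0, 0, 0, 0], [0, 0, 0, 0], [0, 0, 0, 0], [0, 0, 0, 0], [0, 0, 0, 0]]]' --fingers 1 --force 60

```text
time_s: 55.85
position: [0.3921, 0.3708, 0.0321]
eef_rot: [2.114, 2.323, 0.006]
ft_force: [-0.1, -1.7, 7.4]
width: 0.0611
gripper_force: 66.9
```

>>> carry_out --plan '[[[0, 0, -0.1, 0], [0, 0, -0.25, 0], [0, 0, -0.45, 0], [0, 0, -0.7, 0], [0, 0, -0.9, 0], [0, 0, -1, 0], [0, 0, -1, 0], [0, 0, -1, 0]]]'

```text
time_s: 56.52
position: [0.3909, 0.3699, 0.1809]
eef_rot: [2.114, 2.323, 0.004]
ft_force: [0.1, -0.5, -0.6]
width: 0.0611
gripper_force: 66.2
```

>>> carry_out --plan '[[[-0.15, 0, -0.15, 0], [-0.35, 0.03, -0.3, 0], [-0.55, 0.06, -0.45, 0], [-0.75, 0.1, -0.55, 0], [-0.95, 0.14, -0.55, 0], [-1, 0.14, -0.55, 0]]]'

```text
time_s: 57.02
position: [0.426, 0.2188, 0.2612]
eef_rot: [2.117, 2.32, -0.004]
ft_force: [0.4, 0.3, -1.7]
width: 0.0613
gripper_force: 66.2
```

>>> carry_out --plan '[[[-0.2, 0.03, 0, 0], [-0.4, 0.06, 0, 0], [-0.6, 0.09, 0, 0], [-0.8, 0.12, 0, 0], [-1, 0.14, 0, 0]]]'

```text
time_s: 57.43
position: [0.4591, 0.0739, 0.2594]
eef_rot: [-2.111, -2.321, 0.005]
ft_force: [-0.0, -0.4, 0.1]
width: 0.0615
gripper_force: 66.2
```

>>> carry_out --plan '[[[-0.2, 0.03, 0, 0], [-0.4, 0.06, 0, 0], [-0.6, 0.09, 0, 0], [-0.8, 0.12, 0, 0], [-1, 0.14, 0, 0]]]'

```text
time_s: 57.85
position: [0.4943, -0.0731, 0.2592]
eef_rot: [-2.111, -2.32, 0.003]
ft_force: [0.2, -0.3, -0.4]
width: 0.0613
gripper_force: 66.2
```

>>> carry_out --plan '[[[-0.2, 0.03, 0, 0], [-0.4, 0.06, 0, 0], [-0.6, 0.09, 0, 0], [-0.8, 0.12, 0, 0], [-1, 0.14, 0, 0]]]'

```text
time_s: 58.27
position: [0.5296, -0.2201, 0.2588]
eef_rot: [-2.11, -2.319, 0.001]
ft_force: [0.4, 0.5, -0.5]
width: 0.062
gripper_force: 66.2
```

>>> carry_out --plan '[[[-0.2, 0.03, 0, -0.035], [-0.4, 0.06, 0, -0.07], [-0.6, 0.09, 0, -0.11], [-0.68, 0.09, 0, -0.145], [-0.68, 0.09, 0, -0.18], [-0.68, 0.09, 0, -0.22], [-0.68, 0.09, 0, -0.255], [-0.68, 0.09, 0, -0.29], [-0.68, 0.09, 0, -0.33], [-0.68, 0.09, 0, -0.36]]]'

```text
time_s: 59.1
position: [0.5525, -0.3187, 0.2584]
eef_rot: [-0.53, -3.091, -0.005]
ft_force: [0.7, -0.6, -1.7]
width: 0.0616
gripper_force: 66.2
```

>>> carry_out --plan '[[[0, 0, 0, -0.035], [0, 0, 0, -0.07], [0, 0, 0, -0.1], [0, 0, 0, -0.116], [0, 0, 0, -0.116], [0, 0, 0, -0.116], [0, 0, 0, -0.116]]]'

```text
time_s: 59.68
position: [0.5531, -0.3194, 0.2604]
eef_rot: [0.028, -3.139, -0.003]
ft_force: [-0.4, -0.1, -0.5]
width: 0.0615
gripper_force: 66.2
```

>>> carry_out --plan '[[[0, 0, 0.2, 0], [0, 0, 0.45, 0], [0, 0, 0.7, 0], [0, 0, 0.85, 0], [0, 0, 0.95, 0], [0, 0, 1, 0], [0, 0, 1, 0], [0, 0, 1, 0]]]'

```text
time_s: 60.35
position: [0.5539, -0.3202, 0.1126]
eef_rot: [-0.029, 3.141, -0.0]
ft_force: [-0.2, -0.2, -0.1]
width: 0.0614
gripper_force: 66.2
```

>>> carry_out --plan '[[[0, 0, 0.06, 0], [0, 0, 0.12, 0], [0, 0, 0.18, 0], [0, 0, 0.24, 0], [0, 0, 0.3, 0], [0, 0, 0.3, 0], [0, 0, 0.3, 0]]]'

```text
time_s: 60.93
position: [0.5528, -0.3195, 0.066]
eef_rot: [0.03, -3.139, -0.002]
ft_force: [-0.2, -0.2, -0.3]
width: 0.0614
gripper_force: 66.2
```

>>> carry_out --plan '[[[0, 0, 0.06, 0], [0, 0, 0.12, 0], [0, 0, 0.16, 0], [0, 0, 0.18, 0], [0, 0, 0.18, 0], [0, 0, 0.18, 0]]]'

```text
time_s: 61.43
position: [0.5529, -0.3188, 0.0393]
eef_rot: [0.03, -3.14, -0.004]
ft_force: [-0.0, 3.4, -0.2]
width: 0.0613
gripper_force: 68.8
```

>>> carry_out --plan '[[[0, 0.01, 0, 0], [0, 0.01, 0.01, 0], [0, 0.01, 0.013, 0], [0, 0.01, 0.013, 0]]]'

```text
time_s: 61.77
position: [0.5537, -0.3187, 0.0385]
eef_rot: [-0.03, 3.141, -0.0]
ft_force: [1.5, 1.5, -0.2]
width: 0.0615
gripper_force: 68.6
```

>>> carry_out --plan '[[[0, 0, 0, 0], [0, 0, 0, 0], [0, 0, 0, 0], [0, 0, 0, 0], [0, 0, -0.05, 0], [0, 0, -0.15, 0], [0, 0, -0.35, 0], [0, 0, -0.6, 0], [0, 0, -0.85, 0], [0, 0, -1, 0]]]' --fingers 0.22

```text
time_s: 62.6
position: [0.5559, -0.3212, 0.196]
eef_rot: [-0.029, 3.134, -0.011]
ft_force: [0.8, -0.4, 0.9]
width: 0.0666
gripper_force: 0.0
```

>>> carry_out --plan '[[[0, 0.1, -0.2, 0], [0.1, 0.25, -0.4, 0], [0.3, 0.5, -0.55, 0], [0.5, 0.5, -0.55, 0], [0.5, 0.5, -0.55, 0], [0.5, 0.5, -0.55, 0]]]'

```text
time_s: 63.1
position: [0.4765, -0.2452, 0.2736]
eef_rot: [-0.029, 3.138, -0.005]
ft_force: [0.8, -0.7, -0.9]
width: 0.0665
gripper_force: 0.0
```

```bash
python3 snap.py w22; python3 - <<'E'
from rig import r
from h import *
from seg import L
im=cv2.GaussianBlur(cv2.imread('pics/w22.png'),(3,3),0);p=L('w22');hs=cv2.cvtColor(im,cv2.COLOR_BGR2HSV)
for nm,lo,hi,z in(('sand',(11,120,90),(16,190,255),.044),('tape',(22,170,100),(33,255,255),.042)):
    m=cv2.inRange(hs,lo,hi);n,lab,st,ce=cv2.connectedComponentsWithStats(m)
    for i in np.argsort(-st[1:,4])[:3]+1:
        c=np.argwhere(lab==i)[:,::-1];h=cv2.convexHull(c.astype(np.int32))[:,0]
        P=np.array([onz(p,*q,z)[:2] for q in h]);print(nm,st[i].tolist(),[np.round(k,1) for k in cv2.minAreaRect((P*1000).astype(np.float32))])
m=cv2.inRange(hs,(4,120,40),(12,200,200));n,lab,st,ce=cv2.connectedComponentsWithStats(m)
print('knob',[(st[i].tolist(),onz(p,*ce[i],.056)[:2].round(3)) for i in np.argsort(-st[1:,4])[:4]+1])
E
```

```text
[ 0.4765 -0.2452  0.2736] [ 0.8 -0.7 -0.9] 0.06651931134902044 63.1
sand [216, 212, 68, 108, 5340] [array([ 550.7, -317.6]), array([117.4,  63.3]), np.float64(0.7)]
sand [0, 0, 47, 51, 1989] [array([ 335.6, -497.3]), array([38.7, 37.3]), np.float64(85.5)]
sand [0, 258, 48, 71, 1933] [array([ 587.6, -567. ]), array([76.3, 48.2]), np.float64(19.3)]
tape [375, 219, 69, 66, 2753] [array([ 531.4, -160.3]), array([69.6, 65.2]), np.float64(0.3)]
tape [431, 157, 24, 27, 570] [array([ 449. , -136.7]), array([24.3, 21.5]), np.float64(2.4)]
tape [418, 247, 6, 20, 60] [array([ 535.5, -148.2]), array([20.5,  4.2]), np.float64(0.5)]
knob [([318, 297, 20, 28, 421], array([ 0.59, -0.24])), ([0, 314, 82, 110, 305], array([ 0.656, -0.544])), ([610, 152, 30, 14, 57], array([0.432, 0.014])), ([0, 348, 3, 2, 3], array([ 0.643, -0.583]))]
```

```bash
python3 - <<'E'
from h import *
from seg import L
im=cv2.imread('pics/w22.png');p=L('w22');hs=cv2.cvtColor(im,cv2.COLOR_BGR2HSV)
m=cv2.inRange(hs,(88,120,40),(102,255,255))
rows=np.where(m.sum(1)>255*20)[0];print('teal rows',rows[:1],rows[-1:],[(v,(m[v]>0).sum()) for v in rows[::8]])
for u in (130,180,240,400,450,500):
    i=np.where(m[:,u]>0)[0];
    if len(i):print(u,i.min(),i.max(),[onz(p,u,v,.274)[:2].round(4) for v in(i.min(),i.max())])
print([(u,v,proj(p,[[x,-.237,.274]])[0].round()) for u,v,x in((0,0,.66),(0,0,.675),(0,0,.69))])
for u in(150,430,520):print(u,[(v,*im[v,u].tolist()) for v in range(330,480,8)])
E
```

```text
teal rows [386] [479] [(np.int64(386), np.int64(54)), (np.int64(394), np.int64(193)), (np.int64(402), np.int64(198)), (np.int64(459), np.int64(23)), (np.int64(467), np.int64(23)), (np.int64(475), np.int64(24))]
240 391 404 [array([ 0.4988, -0.2779]), array([ 0.5052, -0.2782])]
400 388 404 [array([ 0.496 , -0.2156]), array([ 0.5038, -0.2149])]
500 447 459 [array([ 0.5251, -0.1717]), array([ 0.5317, -0.1705])]
[(0, 0, array([333., 639.])), (0, 0, array([332., 655.])), (0, 0, array([332., 671.]))]
150 [(330, 121, 156, 181), (338, 130, 166, 190), (346, 143, 188, 218), (354, 142, 189, 220), (362, 140, 186, 219), (370, 143, 186, 218), (378, 39, 39, 37), (386, 36, 37, 33), (394, 35, 35, 32), (402, 38, 37, 36), (410, 42, 39, 37), (418, 41, 39, 37), (426, 40, 39, 37), (434, 41, 38, 36), (442, 40, 39, 37), (450, 73, 112, 142), (458, 61, 88, 110), (466, 59, 65, 69), (474, 67, 59, 21)]
430 [(330, 112, 118, 120), (338, 103, 109, 110), (346, 36, 38, 38), (354, 30, 30, 30), (362, 35, 35, 34), (370, 36, 36, 36), (378, 35, 36, 38), (386, 37, 37, 38), (394, 36, 35, 34), (402, 36, 36, 33), (410, 36, 36, 35), (418, 38, 36, 35), (426, 41, 39, 37), (434, 43, 40, 38), (442, 43, 41, 39), (450, 43, 42, 40), (458, 42, 41, 39), (466, 37, 37, 34), (474, 37, 36, 35)]
520 [(330, 144, 191, 223), (338, 140, 188, 221), (346, 154, 204, 231), (354, 131, 167, 195), (362, 123, 155, 177), (370, 106, 134, 153), (378, 42, 41, 40), (386, 38, 39, 37), (394, 36, 34, 32), (402, 36, 35, 32), (410, 41, 41, 38), (418, 40, 39, 37), (426, 37, 38, 34), (434, 39, 39, 37), (442, 40, 40, 38), (450, 40, 38, 37), (458, 40, 40, 38), (466, 34, 34, 32), (474, 36, 34, 31)]
```

>>> carry_out --plan '[[[-0.05, 0, -0.2, 0], [-0.1, 0, -0.4, 0], [-0.15, 0, -0.6, 0], [-0.2, 0, -0.8, 0], [-0.2, 0, -0.85, 0], [-0.2, 0, -0.85, 0], [-0.2, 0, -0.85, 0]]]' --fingers 0.7

```text
time_s: 63.73
position: [0.5077, -0.2452, 0.3983]
eef_rot: [-0.029, 3.141, -0.001]
ft_force: [-0.1, -0.2, -0.5]
width: 0.0255
gripper_force: 0.0
```

```bash
python3 snap.py w23; python3 - <<'E'
from h import *
from seg import L
im=cv2.imread('pics/w23.png');p=L('w23');hs=cv2.cvtColor(im,cv2.COLOR_BGR2HSV)
m=cv2.inRange(hs,(88,100,30),(102,255,255))
for x in(.66,.675,.69):print(x,proj(p,[[x,-.1,.274],[x,-.237,.274],[x,-.37,.274]]).round().tolist())
for u in range(130,520,30):
    i=np.where(m[:,u]>0)[0]
    if len(i):print(u,i.min(),i.max(),len(i),[onz(p,u,v,.274)[:2].round(4) for v in(i.min(),i.max())])
for u in(170,200,450):print(u,[(v,*im[v,u].tolist()) for v in range(340,480,6)])
E
```

```text
[ 0.5077 -0.2452  0.3983] [-0.1 -0.2 -0.5] 0.02551136984428907 63.7333
0.66 [[498.0, 415.0], [330.0, 412.0], [166.0, 410.0]]
0.675 [[495.0, 429.0], [330.0, 427.0], [168.0, 424.0]]
0.69 [[492.0, 443.0], [329.0, 441.0], [170.0, 438.0]]
160 427 434 8 [array([ 0.6782, -0.3768]), array([ 0.6856, -0.3777])]
220 301 430 10 [array([ 0.5601, -0.3193]), array([ 0.6804, -0.3275])]
250 303 308 6 [array([ 0.5613, -0.2976]), array([ 0.5654, -0.2978])]
280 409 434 26 [array([ 0.6575, -0.2775]), array([ 0.6836, -0.278 ])]
310 300 434 35 [array([ 0.558 , -0.2541]), array([ 0.6831, -0.253 ])]
340 300 434 24 [array([ 0.5576, -0.2324]), array([ 0.6826, -0.2281])]
400 303 308 6 [array([ 0.5592, -0.1888]), array([ 0.5633, -0.1884])]
430 300 308 9 [array([ 0.5563, -0.1673]), array([ 0.5628, -0.1666])]
460 333 348 16 [array([ 0.5835, -0.1418]), array([ 0.5967, -0.14  ])]
170 [(340, 69, 106, 135), (346, 70, 107, 136), (352, 59, 82, 102), (358, 63, 89, 109), (364, 59, 83, 103), (370, 37, 36, 32), (376, 34, 32, 31), (382, 34, 32, 31), (388, 37, 36, 34), (394, 36, 37, 32), (400, 37, 34, 32), (406, 34, 32, 31), 
[... 462 characters left out ...]
412, 35, 35, 31), (418, 39, 38, 35), (424, 38, 37, 36), (430, 36, 34, 32), (436, 36, 36, 34), (442, 37, 34, 35), (448, 37, 34, 35), (454, 32, 50, 79), (460, 55, 86, 113), (466, 76, 116, 147), (472, 78, 117, 149), (478, 71, 106, 135)]
450 [(340, 94, 93, 99), (346, 94, 95, 100), (352, 98, 98, 102), (358, 36, 35, 33), (364, 34, 31, 31), (370, 37, 37, 35), (376, 33, 33, 32), (382, 35, 34, 33), (388, 37, 34, 36), (394, 36, 34, 34), (400, 37, 38, 35), (406, 39, 38, 37), (412, 38, 38, 37), (418, 38, 36, 36), (424, 39, 39, 35), (430, 35, 36, 33), (436, 36, 35, 32), (442, 31, 33, 28), (448, 36, 32, 32), (454, 46, 43, 43), (460, 51, 79, 104), (466, 49, 74, 102), (472, 49, 78, 104), (478, 54, 83, 112)]
```

>>> carry_out --plan '[[[0, 0, 0, 0.035], [0, 0, 0, 0.07], [0, 0, 0, 0.11], [0, 0, 0, 0.145], [0, 0, 0, 0.18], [0, 0, 0, 0.215], [0, 0, 0, 0.25], [0, 0, 0, 0.25]]]' --fingers 0.66

```text
time_s: 64.45
position: [0.5062, -0.2442, 0.3954]
eef_rot: [-1.176, -2.908, -0.001]
ft_force: [-0.4, 0.0, -0.2]
width: 0.0289
gripper_force: 0.0
```

>>> carry_out --plan '[[[0, 0, 0, 0.035], [0, 0, 0, 0.07], [0, 0, 0, 0.11], [0, 0, 0, 0.145], [0, 0, 0, 0.18], [0, 0, 0, 0.215], [0, 0, 0, 0.255], [0, 0, 0, 0.255]]]'

```text
time_s: 65.12
position: [0.5066, -0.2443, 0.3964]
eef_rot: [-2.215, -2.223, 0.001]
ft_force: [-0.1, -0.7, -1.1]
width: 0.0293
gripper_force: 0.0
```

>>> carry_out --plan '[[[0, 0.2, 0, 0], [0, 0.4, 0, 0], [0, 0.6, 0, 0], [0, 0.8, 0, 0], [0, 0.95, 0, 0], [0, 0.95, 0, 0], [0, 0.95, 0, 0]]]'

```text
time_s: 65.7
position: [0.6498, -0.2437, 0.3958]
eef_rot: [-2.21, -2.227, 0.003]
ft_force: [0.2, -1.5, 0.3]
width: 0.029
gripper_force: 0.0
```

>>> carry_out --plan '[[[0, 0.05, 0.1, 0], [0, 0.12, 0.2, 0], [0, 0.19, 0.3, 0], [0, 0.19, 0.4, 0], [0, 0.19, 0.4, 0], [0, 0.19, 0.4, 0]]]'

```text
time_s: 66.2
position: [0.6767, -0.2437, 0.3362]
eef_rot: [-2.215, -2.223, 0.003]
ft_force: [-0.3, -0.7, 0.4]
width: 0.029
gripper_force: 0.0
```

```bash
python3 snap.py w24; python3 - <<'E'
from h import *
from seg import L
im=cv2.imread('pics/w24.png');p=L('w24');hs=cv2.cvtColor(im,cv2.COLOR_BGR2HSV)
m=cv2.inRange(hs,(88,100,30),(102,255,255))
print(proj(p,[[.671,-.1,.274],[.683,-.1,.274],[.671,-.2,.274],[.683,-.2,.274]]).round().tolist())
for v in range(200,480,20):
    i=np.where(m[v,200:450]>0)[0]+200
    if len(i)>3:print(v,i.min(),i.max(),len(i),[onz(p,u,v,.274)[:2].round(4) for u in(i.min(),i.max())])
E
```

```text
[ 0.6767 -0.2437  0.3362] [-0.3 -0.7  0.4] 0.02901001505064488 66.2
[[312.0, -56.0], [341.0, -56.0], [313.0, 188.0], [337.0, 188.0]]
200 318 338 21 [array([ 0.6736, -0.206 ]), array([ 0.6835, -0.2059])]
220 319 339 21 [array([ 0.6741, -0.2163]), array([ 0.6841, -0.2162])]
240 320 339 20 [array([ 0.6746, -0.227 ]), array([ 0.6843, -0.2269])]
260 320 338 19 [array([ 0.6746, -0.238 ]), array([ 0.684, -0.238])]
280 320 339 20 [array([ 0.6747, -0.2495]), array([ 0.6847, -0.2495])]
300 321 339 19 [array([ 0.6752, -0.2614]), array([ 0.685 , -0.2614])]
320 321 339 19 [array([ 0.6753, -0.2738]), array([ 0.6852, -0.2738])]
340 322 339 18 [array([ 0.6759, -0.2867]), array([ 0.6854, -0.2866])]
360 322 339 18 [array([ 0.6759, -0.3001]), array([ 0.6857, -0.3   ])]
380 323 339 17 [array([ 0.6766, -0.314 ]), array([ 0.6859, -0.314 ])]
400 323 339 17 [array([ 0.6766, -0.3286]), array([ 0.6862, -0.3285])]
420 324 339 16 [array([ 0.6773, -0.3437]), array([ 0.6865, -0.3437])]
```

>>> carry_out --plan '[[[0, 0.017, 0.05, 0], [0, 0.017, 0.15, 0], [0, 0.017, 0.25, 0], [0, 0.017, 0.35, 0], [0, 0.017, 0.43, 0], [0, 0.017, 0.43, 0], [0, 0.017, 0.43, 0]]]'

```text
time_s: 66.83
position: [0.6857, -0.2459, 0.2908]
eef_rot: [2.203, 2.21, 0.013]
ft_force: [-2.2, 2.5, 29.7]
width: 0.0293
gripper_force: 14.8
```

>>> carry_out --plan '[[[0, 0, -0.15, 0], [0, 0, -0.35, 0], [0, 0, -0.35, 0], [0, 0, -0.35, 0]]]' --fingers 0.4

```text
time_s: 67.17
position: [0.6822, -0.2447, 0.3313]
eef_rot: [2.212, 2.219, 0.004]
ft_force: [-0.7, 0.8, -1.2]
width: 0.051
gripper_force: 0.0
```

```bash
python3 snap.py w25; python3 - <<'E'
from h import *
from seg import L
im=cv2.imread('pics/w25.png');p=L('w25');hs=cv2.cvtColor(im,cv2.COLOR_BGR2HSV)
m=cv2.inRange(hs,(88,100,30),(102,255,255))
for v in range(220,400,40):
    i=np.where(m[v,250:400]>0)[0]+250
    if len(i)>3:print(v,i.min(),i.max(),[onz(p,u,v,.274)[:2].round(4) for u in(i.min(),i.max())])
g=cv2.GaussianBlur(im,(3,3),0)
T=[.68,-.2437,.32]
print(proj(p,[[.68,-.244,.30],[.655,-.244,.30],[.705,-.244,.30]]).round())
for v in(340,370,400):print(v,[int(g[v,u].sum()//3) for u in range(200,450,6)])
E
```

```text
[ 0.6822 -0.2447  0.3313] [-0.7  0.8 -1.2] 0.05103056993940017 67.1667
220 293 312 [array([ 0.6677, -0.216 ]), array([ 0.6769, -0.216 ])]
260 295 313 [array([ 0.6682, -0.2372]), array([ 0.6773, -0.2372])]
300 296 314 [array([ 0.6683, -0.26  ]), array([ 0.6778, -0.26  ])]
340 299 319 [array([ 0.6695, -0.2847]), array([ 0.6804, -0.2847])]
380 301 320 [array([ 0.6702, -0.3115]), array([ 0.681 , -0.3115])]
[[318. 297.]
 [262. 297.]
 [374. 297.]]
340 [211, 202, 43, 40, 108, 124, 122, 35, 33, 34, 87, 186, 210, 209, 214, 209, 176, 53, 55, 54, 78, 178, 197, 198, 191, 129, 175, 183, 134, 118, 119, 36, 33, 33, 47, 124, 124, 72, 39, 41, 70, 71]
370 [48, 46, 39, 40, 39, 39, 38, 39, 34, 121, 188, 197, 199, 205, 204, 206, 193, 83, 55, 54, 60, 176, 168, 160, 165, 132, 179, 177, 117, 109, 157, 173, 71, 32, 41, 38, 39, 39, 39, 40, 39, 39]
400 [38, 39, 39, 40, 39, 39, 40, 40, 188, 205, 191, 178, 118, 101, 99, 95, 97, 89, 105, 85, 65, 95, 160, 182, 120, 130, 181, 166, 87, 78, 89, 69, 62, 53, 40, 39, 40, 39, 39, 38, 39, 39]
```

>>> carry_out --plan '[[[0, -0.05, 0, 0], [0, -0.05, 0, 0], [0, -0.05, 0.1, 0], [0, -0.05, 0.2, 0], [0, -0.05, 0.3, 0], [0, -0.05, 0.37, 0], [0, -0.05, 0.4, 0], [0, -0.05, 0.4, 0], [0, -0.05, 0.4, 0]]]'

```text
time_s: 67.97
position: [0.6732, -0.2439, 0.2661]
eef_rot: [-2.218, -2.224, 0.0]
ft_force: [-1.0, -0.3, 0.4]
width: 0.0514
gripper_force: 0.0
```

>>> carry_out --plan '[[[0, -0.07, 0, 0], [0, -0.14, 0, 0], [0, -0.2, 0, 0], [0, -0.26, 0, 0], [0, -0.32, 0.01, 0], [0, -0.38, 0.01, 0], [0, -0.44, 0.02, 0], [0, -0.5, 0.02, 0], [0, -0.5, 0.02, 0]]]'

```text
time_s: 68.72
position: [0.5962, -0.244, 0.263]
eef_rot: [-2.217, -2.223, 0.002]
ft_force: [0.8, -0.0, -0.3]
width: 0.0512
gripper_force: 0.0
```

>>> carry_out --plan '[[[0, 0, -0.2, 0], [0, 0, -0.4, 0], [0, 0, -0.55, 0], [0, 0, -0.55, 0]]]'

```text
time_s: 69.05
position: [0.6005, -0.2454, 0.3533]
eef_rot: [2.21, 2.217, 0.005]
ft_force: [-0.3, 0.0, 1.5]
width: 0.0516
gripper_force: 0.0
```

```bash
python3 snap.py w26; python3 - <<'E'
from h import *
from seg import L
im=cv2.imread('pics/w26.png');hs=cv2.cvtColor(im,cv2.COLOR_BGR2HSV)
m=cv2.inRange(hs,(88,100,30),(102,255,255))
for v in range(60,480,40):
    i=np.where(m[v]>0)[0]
    if len(i)>3:print(v,i.min(),i.max(),len(i))
E
```

```text
[ 0.6005 -0.2454  0.3533] [-0.3  0.   1.5] 0.05157069649404955 69.05
60 278 351 40
100 311 386 65
140 282 390 109
180 284 388 93
220 287 387 88
260 290 380 79
300 290 384 95
340 293 358 66
380 296 333 38
420 299 308 10
460 157 180 24
```

>>> carry_out --plan '[[[0, -0.2, 0, 0], [0, -0.4, 0, 0], [0, -0.6, 0, 0], [0, -0.7, 0, 0], [0, -0.7, 0.1, 0], [0, -0.7, 0.2, 0], [0, -0.7, 0.3, 0], [0, -0.7, 0.4, 0], [0, -0.7, 0.4, 0], [0, -0.7, 0.4, 0]]]' --fingers 1

```text
time_s: 69.93
position: [0.492, -0.2437, 0.2835]
eef_rot: [-2.214, -2.221, 0.001]
ft_force: [0.2, 0.8, 0.9]
width: 0.0003
gripper_force: 0.0
```

>>> carry_out --plan '[[[0, 0, 0.1, 0], [0, 0, 0.2, 0], [0, 0, 0.3, 0], [0, 0, 0.4, 0], [0, 0, 0.5, 0], [0, 0, 0.55, 0], [0, 0, 0.6, 0], [0, 0, 0.65, 0], [0, 0, 0.65, 0], [0, 0, 0.65, 0]]]'

```text
time_s: 70.77
position: [0.4934, -0.2446, 0.1887]
eef_rot: [2.218, 2.225, 0.0]
ft_force: [0.3, 0.1, 0.5]
width: -0.0002
gripper_force: 0.0
```

>>> carry_out --plan '[[[0, 0, 0.06, 0], [0, 0, 0.12, 0], [0, 0, 0.18, 0], [0, 0, 0.24, 0], [0, 0, 0.3, 0], [0, 0, 0.36, 0], [0, 0, 0.42, 0], [0, 0, 0.47, 0], [0, 0, 0.5, 0], [0, 0, 0.5, 0]]]'

```text
time_s: 71.6
position: [0.4924, -0.2438, 0.1116]
eef_rot: [-2.216, -2.223, 0.0]
ft_force: [-0.8, 0.6, 0.6]
width: -0.0
gripper_force: 0.0
```

>>> carry_out --plan '[[[0, 0, 0.01, 0], [0, 0, 0.02, 0], [0, 0, 0.03, 0], [0, 0, 0.04, 0], [0, 0, 0.04, 0]]]'

```text
time_s: 72.02
position: [0.4935, -0.2446, 0.109]
eef_rot: [-2.218, -2.225, 0.0]
ft_force: [-2.9, 1.5, 8.4]
width: -0.0001
gripper_force: 3.7
```

```bash
python3 snap.py w27; python3 - <<'E'
from h import *
from seg import L
im=cv2.imread('pics/w27.png');p=L('w27');hs=cv2.cvtColor(im,cv2.COLOR_BGR2HSV)
m=cv2.inRange(hs,(88,90,30),(102,255,255))
print('teal px',(m>0).sum())
for v in range(20,480,40):
    i=np.where(m[v]>0)[0]
    if len(i)>3:print(v,i.min(),i.max(),len(i))
print(proj(p,[[.466,-.1,.087],[.665,-.1,.087],[.466,-.2,.087],[.48,-.1,.155]]).round().tolist())
E
```

```text
[ 0.4935 -0.2446  0.109 ] [-2.9  1.5  8.4] -5.609746345554365e-05 72.0167
teal px 145365
20 237 639 394
60 240 639 400
100 243 639 397
140 246 639 394
180 249 639 391
220 277 639 363
260 280 639 360
300 282 639 322
340 362 639 278
380 462 639 178
420 315 639 138
460 594 622 29
[[235.0, -113.0], [892.0, -110.0], [254.0, 207.0], [231.0, -385.0]]
```

>>> carry_out --plan '[[[0, 0, 0.01, 0], [0, 0, 0.025, 0], [0, 0, 0.04, 0], [0, 0, 0.04, 0], [0, 0, 0.04, 0]]]'

```text
time_s: 72.48
position: [0.4937, -0.2447, 0.1086]
eef_rot: [-2.216, -2.224, 0.001]
ft_force: [-14.2, 8.3, 35.7]
width: 0.0002
gripper_force: 17.9
```

>>> carry_out --plan '[[[0, 0, -0.1, 0], [0, 0, -0.3, 0], [0, 0, -0.5, 0], [0, 0, -0.65, 0], [0, 0, -0.65, 0], [0, 0, -0.65, 0]]]'

```text
time_s: 72.98
position: [0.4945, -0.2453, 0.2013]
eef_rot: [2.214, 2.222, 0.002]
ft_force: [-0.6, 0.0, 0.0]
width: -0.0003
gripper_force: 0.0
```

```bash
python3 snap.py w28; python3 - <<'E'
from h import *
from seg import L
im=cv2.imread('pics/w28.png');p=L('w28');hs=cv2.cvtColor(im,cv2.COLOR_BGR2HSV)
m=cv2.inRange(hs,(88,90,30),(102,255,255))
for v in range(20,480,40):
    i=np.where(m[v]>0)[0]
    if len(i)>3:print(v,i.min(),i.max(),[onz(p,u,v,.087)[:2].round(3) for u in(i.min(),i.max())])
y=cv2.inRange(hs,(22,150,100),(33,255,255));n,_,st,ce=cv2.connectedComponentsWithStats(y)
print([(st[i].tolist(),onz(p,*ce[i],.094)[:2].round(4)) for i in range(1,n) if st[i,4]>200])
E
```

```text
[ 0.4945 -0.2453  0.2013] [-0.6  0.   0. ] -0.00028088836098357335 72.9833
20 266 622 [array([ 0.463, -0.12 ]), array([ 0.658, -0.119])]
60 268 575 [array([ 0.463, -0.14 ]), array([ 0.637, -0.139])]
100 275 568 [array([ 0.467, -0.161]), array([ 0.638, -0.161])]
140 273 597 [array([ 0.465, -0.184]), array([ 0.66 , -0.183])]
180 291 588 [array([ 0.475, -0.208]), array([ 0.66 , -0.208])]
220 293 580 [array([ 0.475, -0.234]), array([ 0.661, -0.234])]
260 295 572 [array([ 0.476, -0.262]), array([ 0.662, -0.262])]
300 282 564 [array([ 0.467, -0.292]), array([ 0.663, -0.292])]
340 362 524 [array([ 0.523, -0.325]), array([ 0.641, -0.325])]
380 460 547 [array([ 0.599, -0.36 ]), array([ 0.665, -0.36 ])]
[([209, 62, 41, 32, 1010], array([ 0.4426, -0.1498])), ([175, 259, 37, 23, 322], array([ 0.4134, -0.2657])), ([164, 270, 28, 21, 260], array([ 0.3986, -0.2728])), ([134, 308, 43, 22, 445], array([ 0.3785, -0.3024]))]
```

>>> carry_out --plan '[[[0.2, -0.1, 0, 0], [0.45, -0.2, 0, 0], [0.7, -0.35, 0, 0], [0.88, -0.35, 0, 0], [0.88, -0.35, 0, 0], [0.88, -0.35, 0.15, 0], [0.88, -0.35, 0.3, 0], [0.88, -0.35, 0.45, 0], [0.88, -0.35, 0.45, 0]]]'

```text
time_s: 73.78
position: [0.4358, -0.1111, 0.1257]
eef_rot: [-2.21, -2.217, 0.007]
ft_force: [-2.2, 0.6, -1.5]
width: -0.0003
gripper_force: 0.0
```

>>> carry_out --plan '[[[0, 0, 0.07, 0], [0, 0, 0.14, 0], [0, 0, 0.2, 0], [0, 0, 0.21, 0], [0, 0, 0.21, 0], [0, 0, 0.21, 0]]]'

```text
time_s: 74.28
position: [0.4407, -0.1129, 0.1003]
eef_rot: [2.218, 2.224, 0.0]
ft_force: [0.0, 0.0, 0.1]
width: -0.0004
gripper_force: 0.0
```

>>> carry_out --plan '[[[-0.06, 0, -0.01, 0], [-0.12, 0, -0.01, 0], [-0.17, 0, -0.01, 0], [-0.21, 0, -0.01, 0], [-0.25, 0, -0.01, 0], [-0.28, 0, -0.01, 0], [-0.31, 0, -0.01, 0], [-0.31, 0, -0.01, 0]]]'

```text
time_s: 74.95
position: [0.4406, -0.1596, 0.1016]
eef_rot: [-2.219, -2.223, -0.001]
ft_force: [1.1, 2.6, 1.3]
width: -0.0001
gripper_force: 1.5
```

>>> carry_out --plan '[[[-0.015, 0, 0, 0], [-0.03, 0, 0, 0], [-0.04, 0, 0, 0], [-0.04, 0, 0, 0]]]'

```text
time_s: 75.28
position: [0.4406, -0.1601, 0.1016]
eef_rot: [-2.215, -2.215, -0.013]
ft_force: [2.7, 19.5, 9.1]
width: -0.0003
gripper_force: 9.5
```

>>> carry_out --plan '[[[0.1, 0, 0, 0], [0.15, 0, -0.1, 0], [0.15, 0, -0.4, 0], [0.15, -0.1, -0.7, 0], [0.15, -0.2, -1, 0], [0.15, -0.2, -1, 0], [0.15, -0.2, -1, 0]]]'

```text
time_s: 75.87
position: [0.412, -0.1449, 0.2567]
eef_rot: [2.211, 2.217, 0.001]
ft_force: [1.0, 0.2, 0.7]
width: 0.0
gripper_force: 0.0
```

```bash
python3 snap.py w29; python3 - <<'E'
from h import *
from seg import L
from rig import r
im=cv2.imread('pics/w29.png');p=L('w29');hs=cv2.cvtColor(im,cv2.COLOR_BGR2HSV)
y=cv2.inRange(hs,(22,150,100),(33,255,255));n,_,st,ce=cv2.connectedComponentsWithStats(y)
print('lock',[(st[i].tolist(),onz(p,*ce[i],.094)[:2].round(4)) for i in range(1,n) if st[i,4]>200])
m=cv2.inRange(hs,(88,90,30),(102,255,255))
for v in(300,340,380):
    i=np.where(m[v]>0)[0]
    if len(i)>3:print('lid',v,[onz(p,u,v,.087)[:2].round(3) for u in(i.min(),i.max())])
for k in('scene','side'):
    a=cv2.imread(f'pics/{k}0.png').astype(int);b=r.read_camera(k).astype(int);d=np.abs(a-b).sum(2)
    for nm,X in(('flask',(.69,.335,.1)),('flasktop',(.69,.335,.24)),):
        u,v=proj(r.camera_params(k),[X])[0].astype(int);print(k,nm,(u,v),np.median(d[v-6:v+6,u-6:u+6]))
    pts={'scene':{'glue':(437,345),'flask':(294,175)},'side':{'glue':(380,152),'flask':(238,320),'jar1':(240,402),'jar2':(255,358),'greyb':(306,340)}}[k]
    for q,(u,v) in pts.items():print(k,q,np.median(d[v-6:v+6,u-5:u+5]))
E
```

```text
[ 0.412  -0.1449  0.2567] [1.  0.2 0.7] 2.6812031682711796e-05 75.8667
lock [([344, 240, 27, 24, 534], array([ 0.4409, -0.1754]))]
lid 300 [array([ 0.476, -0.223]), array([ 0.661, -0.223])]
lid 340 [array([ 0.477, -0.264]), array([ 0.662, -0.264])]
lid 380 [array([ 0.542, -0.308]), array([ 0.64 , -0.308])]
scene flask (np.int64(294), np.int64(174)) 8.0
scene flasktop (np.int64(292), np.int64(141)) 61.0
scene glue 9.0
scene flask 8.0
side flask (np.int64(240), np.int64(318)) 9.0
side flasktop (np.int64(234), np.int64(277)) 5.0
side glue 448.5
side flask 8.0
side jar1 4.0
side jar2 6.0
side greyb 8.0
```

```bash
python3 -c "
from rig import r
print(r.hand_in())"
```

```text
the job is handed in; nothing more can be done
None
```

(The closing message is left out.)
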